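# Load a plate reader from a stack dispenser

## Task

Feed every plate of the stack into the reader, one at a time from the top: slide the top plate out of the dispenser's open front until it overhangs the edge by about 45 mm, pinch it there, lay it squarely on the rubber pad at the green loading mark, let go, and push an orange peg to turn the round table one click clockwise, so that the plate stops under the reader head before the next one is slid out. Leave the plates on the table with the last one under the head, then set the dust cover squarely in place on the emptied dispenser. Do not touch the reader head or disturb the tube rack, bowl or beaker.

Things in the scene. Friction and masses are not known exactly. Their poses are not given: they have to be found in the camera images.
- plate_top: red aluminium plate, 100 x 54 x 4 mm, 70 g; origin at the centre of its underside, x along its length, z up. Stacked flat in the dispenser, from the top red, blue, yellow; one may be absent (the others close up). Slippery (friction about 0.2) on other plates and the dispenser, grippy under fingertips; can be pinched across its 54 mm width from above where it overhangs
- plate_mid: blue aluminium plate, 100 x 54 x 4 mm, 70 g; origin at the centre of its underside, x along its length, z up. Stacked flat in the dispenser, from the top red, blue, yellow; one may be absent (the others close up). Slippery (friction about 0.2) on other plates and the dispenser, grippy under fingertips; can be pinched across its 54 mm width from above where it overhangs
- plate_low: yellow aluminium plate, 100 x 54 x 4 mm, 70 g; origin at the centre of its underside, x along its length, z up. Stacked flat in the dispenser, from the top red, blue, yellow; one may be absent (the others close up). Slippery (friction about 0.2) on other plates and the dispenser, grippy under fingertips; can be pinched across its 54 mm width from above where it overhangs
- dispenser: White fixed block, 105 (x) x 73 (y) mm, flat top 50 mm above the bench; origin on the bench under its centre. Open front edge at x = -52.5 mm. Grey rails on both sides (inner faces y = +-28.5, 8 wide) and a rear stop (inner face x = +52.5, 8 thick) rise to 64 mm above the bench. Stacked plates lie at about x = 0, y = 0, lengths along x. A 6 mm foot plate juts out 10 to 15 mm round its base
- reader: Fixed base of the indexing reader; origin on the bench on the axis of its round table (disc 274 mm across, top 45 mm above the bench), on a white foot disc 310 mm across, 8 thick. Stations lie at 120 (load), 0 (read) and 240 degrees (rest) from its +x, counter-clockwise from above, 80 mm from the axis; at rest the pegs stand at 60, 180 and 300 degrees
- head: White fixed reader head: an arm 52 mm wide along the reader's +x, over the read station, from 50 to 190 mm from the table's axis, underside 100 and top 124 mm above the bench, on a post 160 to 190 mm from the axis. Origin as the reader's. The robot must not touch it
- table_disc (a joint): Turn of the round table, rad, growing clockwise seen from above, no end stop. Detents every 2.094 rad (0 at the start); pushing it over takes 2 to 5 N at a peg (well damped), and from past half way it creeps on by itself at up to 0.4 rad/s into the next detent, settling in about 3 s: keep clear of the plate that follows the peg. One click clockwise takes a plate from load to read
- load (a point): the loading station, green mark on the foot beside it; origin at the centre of the underside of a plate lying there (67 mm above the bench), x the direction of its length (either way round), y away from the table's axis. Does not turn. Three black pads on the disc, 84 (along x) x 36 mm, 22 high, 120 degrees apart, rest at the stations; a plate overhangs its pad and lies between two end stops, 110 mm apart, 5 mm higher than the pad
- read (a point): the station under the reader head, black mark; origin at the centre of the underside of a plate lying there (67 mm above the bench), x the direction of its length (either way round), y away from the table's axis. Does not turn. Three black pads on the disc, 84 (along x) x 36 mm, 22 high, 120 degrees apart, rest at the stations; a plate overhangs its pad and lies between two end stops, 110 mm apart, 5 mm higher than the pad
- rest (a point): the third station, grey mark; origin at the centre of the underside of a plate lying there (67 mm above the bench), x the direction of its length (either way round), y away from the table's axis. Does not turn. Three black pads on the disc, 84 (along x) x 36 mm, 22 high, 120 degrees apart, rest at the stations; a plate overhangs its pad and lies between two end stops, 110 mm apart, 5 mm higher than the pad
- peg0 (a point): top centre of an orange peg, 16 mm diameter, standing 50 mm above the disc (disc top 45 mm, peg top 95 mm above the bench), 125 mm from the table's axis; turns with the table
- peg1 (a point): top centre of an orange peg, 16 mm diameter, standing 50 mm above the disc (disc top 45 mm, peg top 95 mm above the bench), 125 mm from the table's axis; turns with the table
- peg2 (a point): top centre of an orange peg, 16 mm diameter, standing 50 mm above the disc (disc top 45 mm, peg top 95 mm above the bench), 125 mm from the table's axis; turns with the table
- cover: White dust cover, 140 g: plate 112 x 84 x 6 mm, under it a 92 x 50 x 5 mm rib that drops between the dispenser's rails, on top a blue grip bar, 60 mm along x, 20 wide, 11 to 37 mm above the origin. Origin at the centre of the rib's underside, x along its length. In place it lies on the rails, lengths aligned (either way round), origin 59 mm above the bench over the dispenser's centre. Starts on the bench
- tube_rack: bystander: blue tube rack 70 x 130 x 45 mm with capped tubes up to 77 mm; origin under its centre
- bowl: bystander: green bowl, 140 mm across, 75 mm high; origin under its centre
- beaker: bystander: glass beaker, 80 mm across, 100 mm high; origin under its centre
Mind the look-alikes: they are no part of the job. Of the things that look like the cover, the smallest one is meant.

How it is judged:
By the outcome, as a careful person would: the job done as asked, in the order asked, and still so for the second after the job is handed in, with the robot touching nothing.
Of plate_top, plate_mid, plate_low only 2 to 3 are there at a start; the rules pass over those that are not, and their reading is None.
At some moment in a run one of cover may be knocked a few centimetres aside while the robot is not near it.
It also fails if it takes over 210 s, if anything falls off the work surface, if the arm or the gripper's body presses on something with over 40 N, if the wrist force passes 120 N, or if a joint passes its speed limit or range.

## Robot

A 6-joint arm with a two-finger parallel gripper is mounted at the origin on the work surface. World frame = base frame: x ahead of the robot, y to its left, z up, the work surface at z = 0. Lengths are in m, angles in rad, forces in N, time in s.
With the tool pointing down it reaches from about 0.375 to 0.9 m from the base axis. Payload 3.1 kg.
Tool frame: the origin (TCP) lies on the centre line of the jaws, within the pads' length; the fingertips stand 25 mm ahead of it and the grasp point (between the pads) lies 6 mm ahead of it; x points along the fingers, y is the direction in which the jaws open and shut, and the axes are right-handed (so a half turn about x gives the same grasp; the last joint's range is limited). The gripper opens to 87 mm and grips with 3 to 60 N. Pads are 19 mm wide; open, the fingers measure 117 mm over their backs; the gripper's body (75 mm by 190 mm) begins 51 mm behind the grasp point.
Start: joints at [-0.178, 0.527, 1.433, -0, 1.181, -0.178], TCP at [0.625, 0, 0.248] pointing down, gripper open.
Joint ranges: [-3.08, 3.08], [-0.75, 2.2], [0.22, 2.44], [-1.43, 4.57], [0, 2.65], [-2.85, 2.85]. Speed limits (rad/s): [2.79, 2.79, 3.14, 3.14, 3.14, 3.14].

## Interface

Orientations are given as a unit quaternion [x, y, z, w].
In Python, from rig import robot gives the robot as it stands. The module is installed in compiled form; this text tells all that it offers.
- The arm moves only by the tool move_arm, never from a script. Its argument "commands" is a list of rows, each a list of 5 numbers: the gripper's target within -1 to 1 (shut at 1, half-way at 0, fully open at -1), then the shift along the tool's x, y, z in mm, then the turn about the tool's x in degrees. A call has 1 to 8 rows; each row is the pose to reach, as a shift and turn from the pose commanded when the call began, along the tool's axes at that moment; what a row does not reach only later rows make up. A row lasts 1/12 s, in which the tool goes at most 41.7 mm and 7.16 degrees, less where a joint would pass 70% of its speed; a pose out of reach is approached as far as the arm can. A call with a gripper value outside its range is refused whole. The fingers move at their own pace and stop on an object; "newtons" is the grip in N (left out, the last holds). Time passes only in rows, so rows that repeat a pose let the fingers close. It gives the time, the measured TCP pose, the force and the opening at its end, in the units of the state.
- robot.get_obs(): the state, without advancing time (a new reading comes with each control period).
- robot.camera(name): name is "scene" or "side" or "wrist"; returns a dict with "image" (400x640x3 uint8, red, green, blue), "fx", "fy", "cx", "cy" (pixels), "distortion" ([k1, k2, p1, p2, k3] as OpenCV has them; the pictures are not rectified), "xyz" and "rotation" of the camera in the world; the wrist camera has in their place "tool_from_camera" (4x4, takes a point from camera to tool coordinates, whose origin is the TCP and whose axes are the tool frame's). Camera axes: x right, y down, z forward; pixel columns grow to the right and rows downward; lengths in m; the calibration is good to about 2 mm. A picture is of the moment at which its call begins: read the wrist's pose just before it. There is no depth.
- robot.hand_in(): hands the job in, once; it reports no verdict.
Trained networks look in a picture, given as the dict that the camera call returned (one of the last four; its "shot" number tells which), for a name from the list of things; names that differ only in an ending like _2 or _b are one class to them, and where a whole thing is asked for, a point or a joint stands for the part that bears it (a point fixed in the world has none). Each returns a list of dicts, best first, with "p" (0 to 1); they miss things now and then, are a little off and sometimes report something else, mostly with a low value. They report only what shows in the picture. A call takes as long as a camera call. They do not tell look-alikes from the thing itself.
- robot.regions_of(picture, name): "pixels" (400x640 bool, what is visible of it) and "bbox" ([left, top, right, bottom] in pixels, round what is visible of it).
The state is a dict: "time": time; "q": joint angles; "joint_velocities": joint speeds; "joint_torque": joint torques, N m; "position": TCP position; "tool_rot": TCP orientation; "ft_force": force on the tool from outside, world axes, zero at the start; "moment": the same for the moment, N m; "grip_width": finger opening in m.
Only numpy, scipy, OpenCV 4.12 (cv2) and the standard library are available. Lean on these libraries where they do the work, as an engineer would, in place of code of your own. Each camera call takes 0.05 s, during which the arm holds its last target.

## Working session

There is one attempt and no reset: what is moved stays moved. The work goes in short steps, Python scripts to look and compute and a tool call to move; the robot and the scene stay as the last step left them, time stands still between calls to the robot, and variables do not carry over. Pictures are saved under pics/ and viewed, and the job is handed in when it is done.

Besides the shell and the picture viewer there is one more tool, called after "Emit:" by a JSON object that holds its "name" and its "arguments", one argument or row to a line. move_arm: Moves the arm, as the interface text tells. Its arguments: {"type":"object","properties":{"commands":{"type":"array","items":{"type":"array","items":{"type":"number"}}},"newtons":{"type":"number"}},"required":["commands"]}

```bash
ls; mkdir -p pics; python3 - <<'E'
from rig import robot
import cv2
o=robot.get_obs()
for k,v in o.items(): print(k,v)
for n in ["scene","side","wrist"]:
    p=robot.camera(n); cv2.imwrite(f"pics/a_{n}.png",p["image"][:,:,::-1])
    print(n,{k:v for k,v in p.items() if k!="image"})
E
```

```text
pics
time 0.0
q [-1.78490288e-01  5.28444237e-01  1.43391542e+00 -2.60589132e-05
  1.18138109e+00 -1.78480535e-01]
joint_velocities [-0.00166512  0.00144591  0.00076644 -0.00211509 -0.00056072 -0.0007553 ]
joint_torque [-5.45745443e-04 -4.40045428e+01 -1.76593530e+01  6.32597599e-02
  5.83207863e-02 -1.53719384e-04]
position [6.24316293e-01 1.52011185e-04 2.46580875e-01]
tool_rot [ 0.49955952  0.50061873 -0.50043982  0.49938078]
ft_force [-0.07446574 -0.29691491  0.26807399]
moment [0.00276602 0.03048717 0.0350151 ]
grip_width 0.08711448062130597
scene {'fx': 407.7040256497287, 'fy': 407.7040256497287, 'cx': 326.28430171945257, 'cy': 204.54966676485148, 'distortion': array([-0.03291463,  0.        ,  0.        ,  0.        ,  0.        ]), 'xyz': array([ 0.96723361, -0.67350158,  1.21527913]), 'rotation': array([ 0.89632258,  0.31895079, -0.10949678, -0.28790047]), 'shot': 1}
side {'fx': 373.76025857414663, 'fy': 373.76025857414663, 'cx': 319.0434844376237, 'cy': 198.8521600096089, 'distortion': array([0.02087553, 0.        , 0.        , 0.        , 0.        ]), 'xyz': array([-0.0220471 , -0.53938393,  0.87714292]), 'rotation': array([ 0.87022384, -0.3592045 ,  0.12690685, -0.31237356]), 'shot': 2}
wrist {'fx': 346.4033440116046, 'fy': 346.4033440116046, 'cx': 321.17410862684284, 'cy': 206.54906818514763, 'distortion': array([-0.04593339,  0.        ,  0.        ,  0.        ,  0.        ]), 'tool_from_camera': array([[-5.24990813e-04, -2.49509389e-01,  9.68372237e-01,
        -1.37068445e-01],
       [ 9.99999483e-01,  7.12551968e-04,  7.25732235e-04,
         3.29214607e-04],
       [-8.71092549e-04,  9.68372117e-01,  2.49508886e-01,
        -6.87794785e-02],
       [ 0.00000000e+00,  0.00000000e+00,  0.00000000e+00,
         1.00000000e+00]]), 'shot': 3}
```

View pics/a_scene.png

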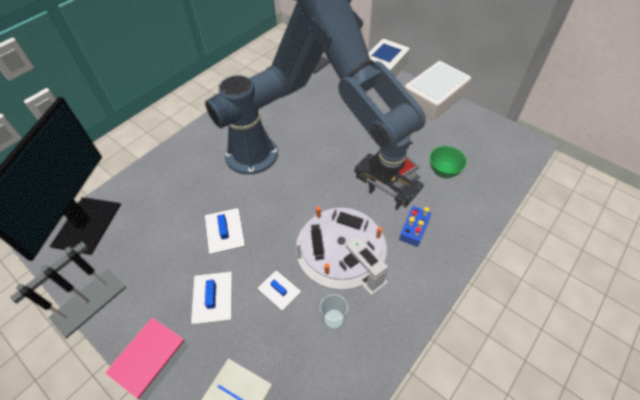

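View pics/a_side.png

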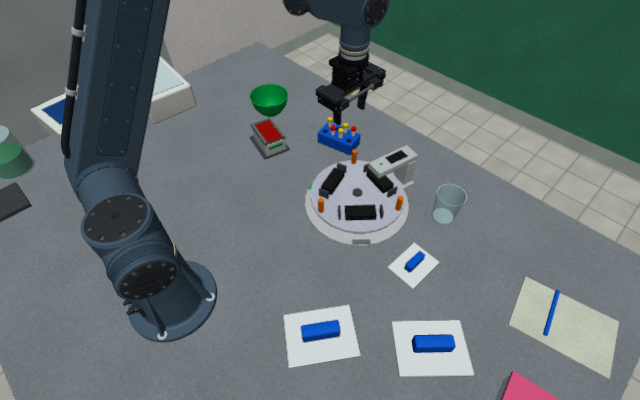

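View pics/a_wrist.png

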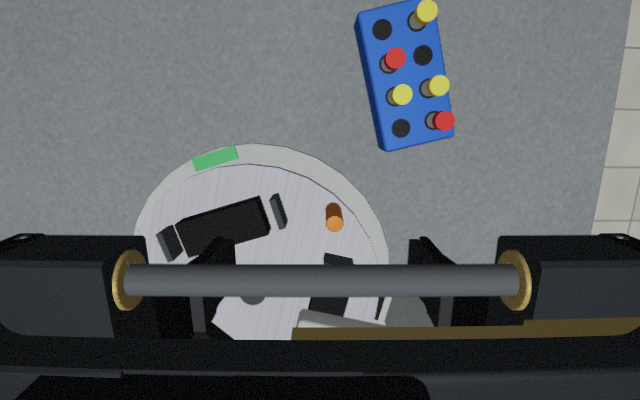

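```bash
cat > h.py <<'E'
import numpy as np, cv2
from scipy.spatial.transform import Rotation as R
from rig import robot
def shot(n):
    o=robot.get_obs(); p=robot.camera(n)
    K=np.array([[p['fx'],0,p['cx']],[0,p['fy'],p['cy']],[0,0,1.]])
    if n=='wrist':
        T=np.eye(4);T[:3,:3]=R.from_quat(o['tool_rot']).as_matrix();T[:3,3]=o['position']
        T=T@p['tool_from_camera']
    else:
        T=np.eye(4);T[:3,:3]=R.from_quat(p['rotation']).as_matrix();T[:3,3]=p['xyz']
    p['K']=K;p['T']=T;p['D']=np.array(p['distortion']);p['name']=n
    return p
def proj(p,X):
    X=np.atleast_2d(np.asarray(X,float)); Ti=np.linalg.inv(p['T'])
    r,_=cv2.Rodrigues(Ti[:3,:3])
    return cv2.projectPoints(X.reshape(-1,1,3),r,Ti[:3,3],p['K'],p['D'])[0].reshape(-1,2)
def unproj(p,uv,z):
    uv=np.atleast_2d(np.asarray(uv,float))
    n=cv2.undistortPoints(uv.reshape(-1,1,2),p['K'],p['D']).reshape(-1,2)
    d=np.c_[n,np.ones(len(n))]@p['T'][:3,:3].T; c=p['T'][:3,3]
    return c+d*((z-c[2])/d[:,2])[:,None]
def save(p,f,box=None,s=1,draw=()):
    im=p['image'][:,:,::-1].copy()
    if box is None: box=(0,0,640,400)
    l,t,r,b=box; im=cv2.resize(im[t:b,l:r],None,fx=s,fy=s,interpolation=cv2.INTER_CUBIC)
    for X,c in draw:
        q=((proj(p,X)-[l,t]+.5)*s-.5)
        cv2.polylines(im,[np.round(q*16).astype(np.int32)],False,c,1,cv2.LINE_AA,4)
    assert im.shape[1]<=800 and im.shape[0]<=600,im.shape
    cv2.imwrite(f,im)
def rot(a): return np.array([[np.cos(a),-np.sin(a)],[np.sin(a),np.cos(a)]])
def place(pts,x,y,a):
    P=np.array(pts,float); Q=P.copy(); Q[:,:2]=P[:,:2]@rot(a).T+[x,y]; return Q
def rect(lx,ly,z,cx=0,cy=0):
    return np.array([[cx+s*lx/2,cy+t*ly/2,z] for s,t in [(1,1),(-1,1),(-1,-1),(1,-1),(1,1)]])
def circ(r,z,n=72):
    a=np.linspace(0,2*np.pi,n+1); return np.c_[r*np.cos(a),r*np.sin(a),a*0+z]
E
python3 - <<'E'
from h import *
for n in ['scene','side']:
    p=shot(n)
    np.set_printoptions(precision=1,suppress=True)
    for k in ['dispenser','reader','head','cover','plate_top','plate_mid','plate_low','peg0','tube_rack','bowl','beaker']:
        for d in robot.regions_of(p,k)[:4]:
            ys,xs=np.nonzero(d['pixels']); print(n,k,round(d['p'],2),d['bbox'],len(xs),xs.mean().round(1),ys.mean().round(1))
    if n=='side':
        save(p,'pics/b1.png',(230,80,330,180),6); save(p,'pics/b2.png',(290,130,450,250),5)
        save(p,'pics/b3.png',(370,220,470,300),6)
    else: save(p,'pics/b4.png',(280,190,400,310),5)
E
```

```text
scene dispenser 0.57 [392.0, 159.1, 421.7, 192.2] 290 408.7 174.7
scene dispenser 0.55 [298.8, 245.1, 302.8, 255.1] 61 298.3 251.2
scene reader 0.87 [295.7, 207.6, 388.6, 294.3] 6161 342.8 250.2
scene head 0.55 [350.3, 237.6, 388.0, 286.3] 1056 367.8 261.6
scene cover 0.79 [192.1, 272.1, 233.2, 327.2] 1854 211.6 297.5
scene cover 0.78 [256.8, 270.5, 301.9, 311.8] 920 279.1 290.0
scene cover 0.62 [207.3, 207.2, 243.1, 252.6] 1373 224.0 230.1
scene plate_top 0.49 [397.7, 160.4, 416.3, 173.8] 118 407.1 166.8
scene plate_mid 0.43 [429.9, 146.3, 468.0, 180.1] 1012 447.2 160.7
scene peg0 0.87 [299.1, 207.5, 383.3, 281.5] 4113 338.0 241.6
scene tube_rack 0.76 [397.7, 202.8, 432.2, 247.5] 831 415.4 225.6
scene bowl 0.75 [431.4, 146.1, 467.3, 179.2] 887 446.7 160.9
scene bowl 0.33 [260.4, 272.4, 301.1, 308.7] 831 279.0 290.3
scene beaker 0.6 [319.7, 294.6, 344.6, 330.2] 748 333.5 311.0
side dispenser 0.72 [251.0, 116.4, 291.9, 157.6] 671 268.1 141.7
side reader 0.82 [304.7, 145.1, 418.1, 245.9] 7932 362.2 197.6
side head 0.87 [370.0, 144.8, 415.2, 184.1] 1093 396.4 163.6
side cover 0.8 [286.2, 305.7, 359.3, 369.0] 3786 320.0 336.2
side cover 0.66 [390.9, 317.6, 475.6, 381.0] 4043 430.8 348.4
side cover 0.56 [391.0, 241.9, 438.0, 288.5] 1252 413.4 265.0
side plate_top 0.87 [255.1, 121.8, 280.4, 140.1] 343 268.0 131.0
side peg0 0.71 [309.2, 145.1, 405.9, 234.4] 5282 356.7 196.5
side tube_rack 0.8 [317.0, 120.3, 360.5, 157.6] 961 339.2 136.4
side bowl 0.81 [246.1, 81.4, 286.8, 114.8] 945 268.7 99.0
side beaker 0.61 [430.7, 182.2, 468.3, 225.3] 1015 447.9 202.9
```

View pics/b1.png

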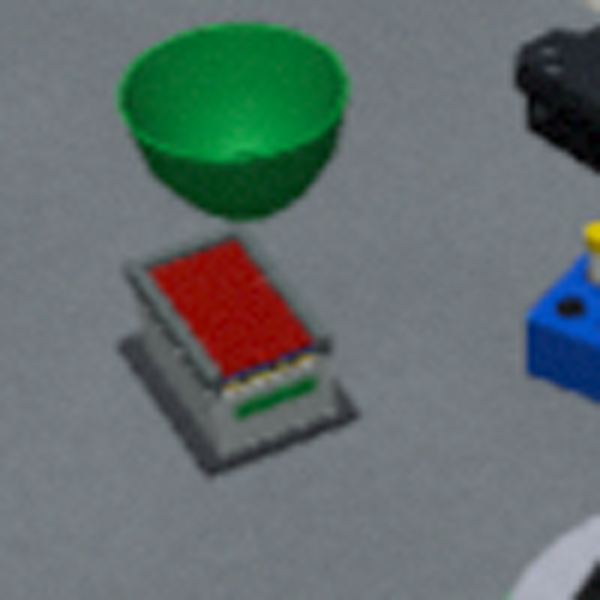

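View pics/b2.png

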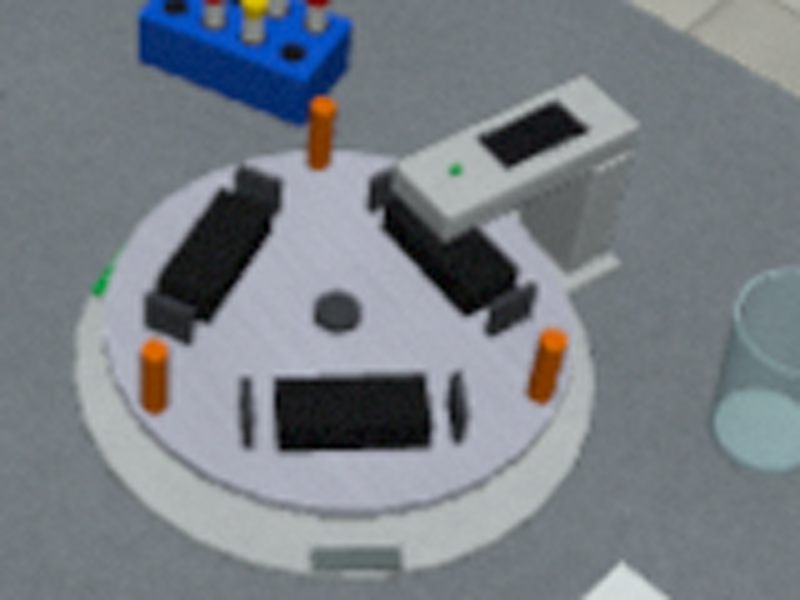

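View pics/b3.png

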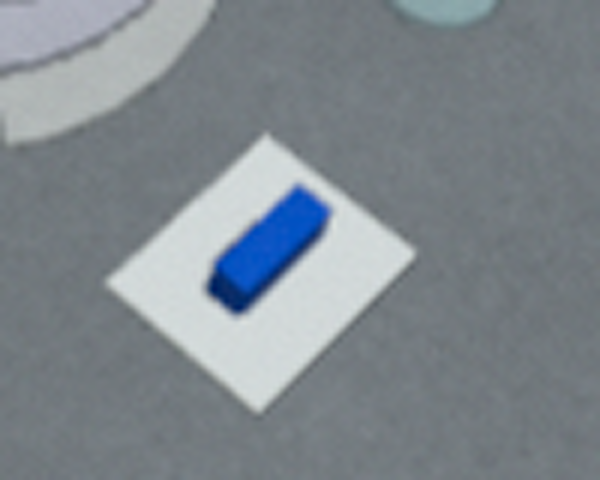

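View pics/b4.png

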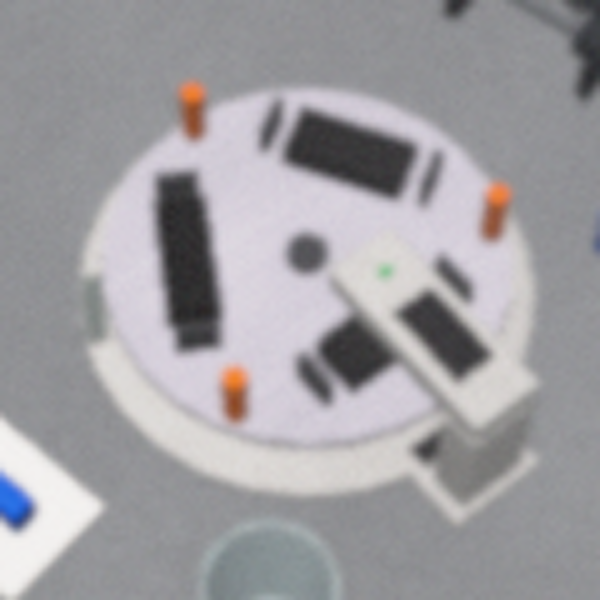

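```bash
cat > meas.py <<'E'
from h import *
from scipy.optimize import least_squares
def cp(off,s,pts): return (np.array(pts,float)+.5)/s-.5+np.array(off)
def fit(obs,x0):
    # obs: list of (p,uv,model3d)
    f=lambda v: np.concatenate([(proj(p,place(M,*v))-uv).ravel() for p,uv,M in obs])
    r=least_squares(f,x0); return r.x, r.fun.reshape(-1,2)
E
python3 - <<'E'
from meas import *
np.set_printoptions(precision=4,suppress=True)
sc=shot('scene');sd=shot('side')
pl=cp((230,80),6,[(150,270),(237,238),(312,342),(222,378)])
W=unproj(sd,pl,.062); print('plate',W, np.linalg.norm(np.diff(W,axis=0),axis=1))
W2=unproj(sd,pl,.058); print('if 2',np.linalg.norm(np.diff(W2,axis=0),axis=1), W2.mean(0))
cv_=cp((370,220),6,[(265,133),(417,253),(260,412),(105,283)])
C=unproj(sd,cv_,.011);print('cover',C,C.mean(0),np.linalg.norm(np.diff(C,axis=0),axis=1))
a=unproj(sd,cp((290,130),5,[(322,103),(154,347),(553,338)]),.095)
b=unproj(sc,cp((280,190),5,[(192,92),(498,192),(234,376)]),.095)
print(a,b,a.mean(0),b.mean(0),np.linalg.norm(a-a.mean(0),axis=1),np.linalg.norm(b-b.mean(0),axis=1))
print('head tip side',unproj(sd,cp((290,130),5,[(398,162),(585,75),(638,125),(445,218)]),.124))
E
```

```text
plate [[0.5222 0.3215 0.062 ]
 [0.575  0.3086 0.062 ]
 [0.5467 0.2115 0.062 ]
 [0.4934 0.2238 0.062 ]] [0.0543 0.1012 0.0547]
if 2 [0.0546 0.1017 0.0549] [0.5371 0.2703 0.058 ]
cover [[ 0.5534 -0.3228  0.011 ]
 [ 0.5496 -0.4065  0.011 ]
 [ 0.4395 -0.4031  0.011 ]
 [ 0.4413 -0.3198  0.011 ]] [ 0.4959 -0.363   0.011 ] [0.0838 0.1102 0.0833]
[[ 0.6381 -0.0207  0.095 ]
 [ 0.431  -0.0843  0.095 ]
 [ 0.5886 -0.2328  0.095 ]] [[ 0.4293 -0.0851  0.095 ]
 [ 0.6356 -0.0212  0.095 ]
 [ 0.5869 -0.2324  0.095 ]] [ 0.5525 -0.1126  0.095 ] [ 0.5506 -0.1129  0.095 ] [0.1255 0.1248 0.1255] [0.1245 0.1251 0.1249]
head tip side [[ 0.6078 -0.1028  0.124 ]
 [ 0.741  -0.1338  0.124 ]
 [ 0.7282 -0.181   0.124 ]
 [ 0.5929 -0.1494  0.124 ]]
```

Emit:
{"name": "move_arm", "arguments": {
  "commands": [
    [-1,0,-28,-42,4],
    [-1,0,-57,-85,8],
    [-1,0,-86,-128,12],
    [-1,0,-115,-170,16.3],
    [-1,0,-115,-170,16.3],
    [-1,0,-115,-170,16.3],
    [-1,0,-115,-170,16.3]
  ]
}}

```text
time: 2.03
position: [0.5087, 0.1717, 0.2478]
tool_rot: [-0.565, -0.425, 0.565, -0.425]
ft_force: [-0.0, -0.2, 0.2]
grip_width: 0.0871
```

```bash
cat >> h.py <<'E'
def yaw(o):
    m=R.from_quat(o['tool_rot']).as_matrix(); return np.degrees(np.arctan2(m[1,1],m[0,1]))
def st():
    o=robot.get_obs(); print('t',round(o['time'],2),'pos mm',np.round(o['position']*1000,1),'yaw',round(yaw(o),2),'F',np.round(o['ft_force'],2),'w',round(o['grip_width']*1000,1)); return o
E
python3 - <<'E'
from h import *
st(); p=shot('wrist'); save(p,'pics/c1.png'); 
sc=shot('scene'); save(sc,'pics/c2.png',(360,120,480,220),6)
E
```

```text
t 2.03 pos mm [508.7 171.7 247.8] yaw -16.06 F [-0.04 -0.16  0.19] w 87.1
```

View pics/c1.png

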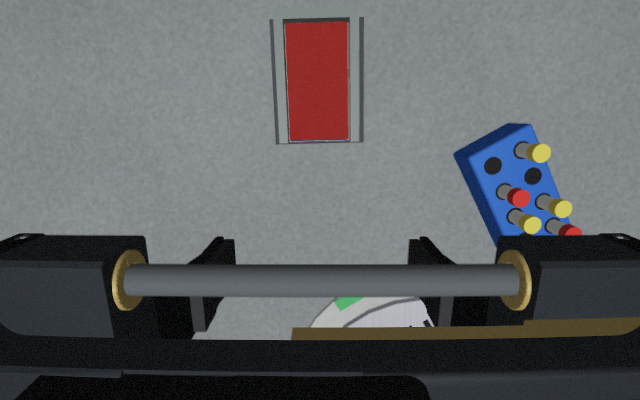

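```bash
python3 - <<'E'
from meas import *
p=shot('wrist'); save(p,'pics/c3.png',(255,0,385,160),3.7)
sc=shot('scene'); save(sc,'pics/c2.png',(370,130,450,200),7)
d=robot.regions_of(p,'plate_top'); 
for e in d: 
    print(e['p'],e['bbox'])
m=d[0]['pixels'].astype(np.uint8); c,_=cv2.findContours(m,0,1); c=max(c,key=cv2.contourArea)
r=cv2.minAreaRect(c); b=cv2.boxPoints(r); 
np.set_printoptions(precision=4,suppress=True)
print(b); W=unproj(p,b,.062); print(W,W.mean(0),np.linalg.norm(np.diff(W,axis=0),axis=1))
E
```

```text
0.77 [282.2, 19.3, 349.5, 141.2]
0.47 [343.8, 294.7, 430.5, 328.1]
[[280.4786  21.1411]
 [342.8405  18.953 ]
 [346.9775 136.8604]
 [284.6157 139.0486]]
[[0.5198 0.3231 0.062 ]
 [0.5715 0.3099 0.062 ]
 [0.5486 0.2127 0.062 ]
 [0.4931 0.2268 0.062 ]] [0.5332 0.2681 0.062 ] [0.0534 0.0999 0.0573]
```

View pics/c3.png

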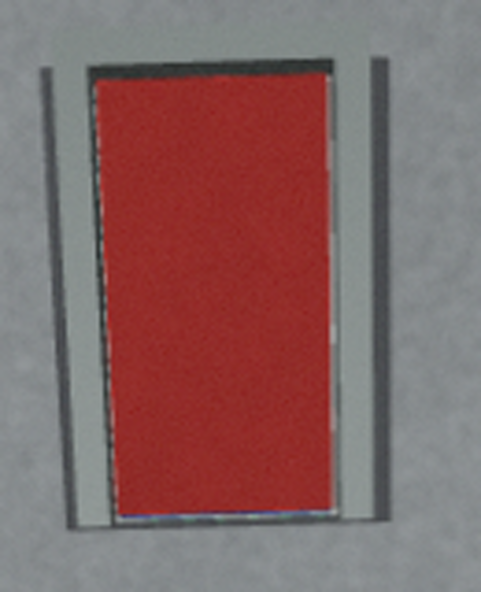

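View pics/c2.png

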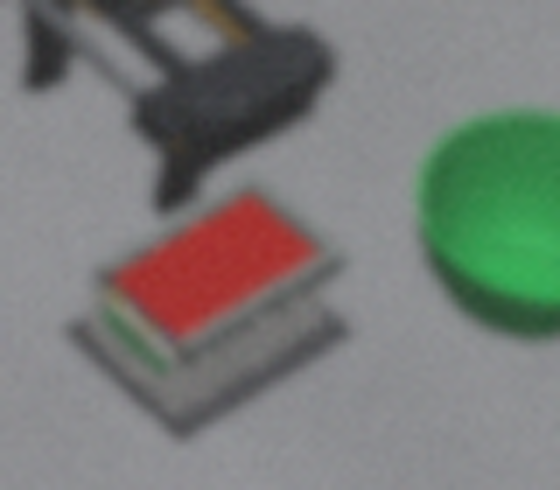

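```bash
python3 - <<'E'
from meas import *
np.set_printoptions(precision=4,suppress=True)
p=shot('wrist');sd=shot('side')
w=cp((255,0),3.7,[(112,526),(339,520),(76,528),(375,520),(88,66),(333,58)])
M=np.array([(-52.5,28.5,64),(-52.5,-28.5,64),(-52.5,36.5,64),(-52.5,-36.5,64),(52.5,28.5,64),(52.5,-28.5,64)])/1000
v,r=fit([(p,w,M)],[.534,.267,1.287]);print('disp wrist',v[:2],np.degrees(v[2]),r.round(1).tolist())
for h in (.062,.058):
    wp=cp((255,0),3.7,[(95,82),(327,74),(334,510),(118,514)])
    sp=cp((230,80),6,[(150,270),(237,238),(312,342),(222,378)])
    P=np.array([(50,27,0),(50,-27,0),(-50,-27,0),(-50,27,0)])/1000+[0,0,h]
    for nm,o in (('w',[(p,wp,P)]),('s',[(sd,sp,P)])):
        v2,r=fit(o,[.534,.267,1.287]);print(nm,h,v2[:2],np.degrees(v2[2]),np.abs(r).max())
    print('plate edges', np.linalg.norm(np.diff(unproj(p,wp,h),axis=0),axis=1))
E
```

```text
disp wrist [0.5335 0.267 ] 75.2845201294715 [[-0.5, 0.3], [0.5, 0.1], [0.5, -0.0], [-0.5, -0.2], [-0.4, -0.1], [0.5, -0.0]]
w 0.062 [0.5335 0.2669] 75.36499235649173 0.7889089004181074
s 0.062 [0.5343 0.2663] 74.17840968270376 0.44388650515114136
plate edges [0.0537 0.0997 0.0535]
w 0.058 [0.5335 0.2673] 75.36539469968461 0.7007834571116405
s 0.058 [0.537  0.2702] 74.21294703432027 0.49668360745690165
plate edges [0.0543 0.1009 0.0542]
```

```bash
cat > go.py <<'E'
import sys,json,math
c=json.load(open('cmd.json')) # x y z mm phi
args=sys.argv[1:]
base=c[:]
for a in args:
    t=[float(v) if v!='.' else c[i] for i,v in enumerate(a.split(','))]
    f=math.radians(base[3]); y=(math.cos(f),math.sin(f)); z=(y[1],-y[0])
    d=[t[i]-base[i] for i in range(3)]
    print('->',t,'row',[round(-d[2],1),round(d[0]*y[0]+d[1]*y[1],1),round(d[0]*z[0]+d[1]*z[1],1),round(base[3]-t[3],1)]); c=t
json.dump(c,open('cmd.json','w'))
E
echo '[510,170,248,-16.3]' > cmd.json; python3 go.py 539,286,115,-15.1
```

```text
-> [539.0, 286.0, 115.0, -15.1] row [133.0, -4.7, -119.5, -1.2]
```

Emit:
{"name": "move_arm", "arguments": {
  "commands": [
    [1,0,-1,-30,0],
    [1,20,-2,-60,-1.2],
    [1,50,-4,-90,-1.2],
    [1,85,-4.7,-119.5,-1.2],
    [1,115,-4.7,-119.5,-1.2],
    [1,133,-4.7,-119.5,-1.2],
    [1,133,-4.7,-119.5,-1.2],
    [1,133,-4.7,-119.5,-1.2]
  ],
  "newtons": 30
}}

```text
time: 3.05
position: [0.5388, 0.2854, 0.1134]
tool_rot: [-0.561, -0.43, 0.562, -0.429]
ft_force: [-0.1, 0.2, -0.4]
grip_width: 0.0417
```

```bash
python3 - <<'E'
from h import *
st(); p=shot('wrist'); save(p,'pics/d1.png'); sd=shot('side'); save(sd,'pics/d2.png',(200,60,360,180),5)
E
```

```text
t 3.05 pos mm [538.8 285.4 113.4] yaw -15.15 F [-0.1   0.21 -0.35] w 41.7
```

View pics/d1.png

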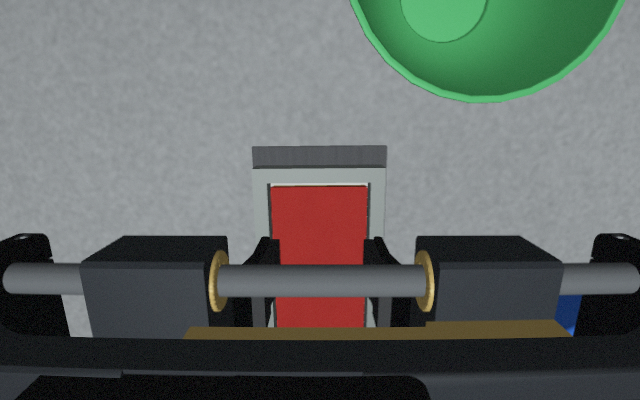

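View pics/d2.png

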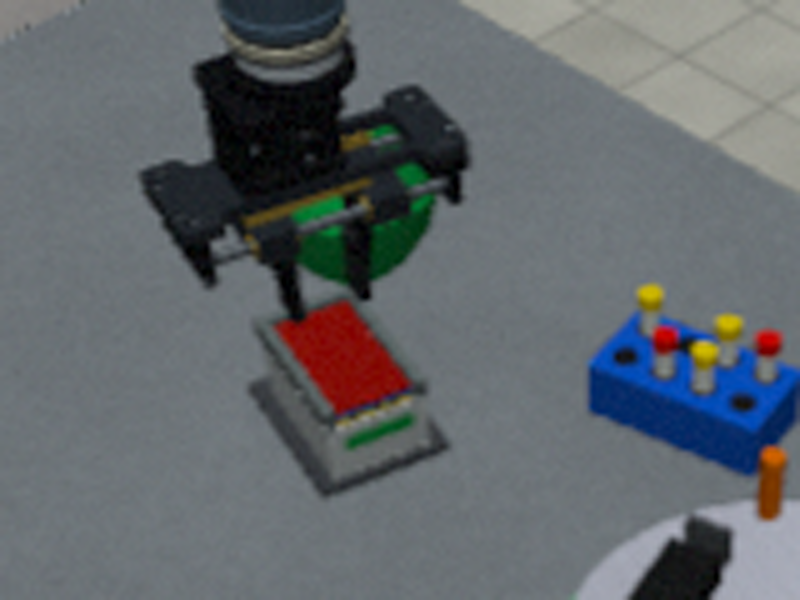

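Emit:
{"name": "move_arm", "arguments": {
  "commands": [
    [1,3,0,0,0],
    [1,6,0,0,0],
    [1,9,0,0,0],
    [1,12,0,0,0],
    [1,15,0,0,0],
    [1,18,0,0,0],
    [1,20,0,0,0],
    [1,20,0,0,0]
  ]
}}

```text
time: 3.82
position: [0.5386, 0.2859, 0.0939]
tool_rot: [-0.561, -0.43, 0.562, -0.43]
ft_force: [0.9, 0.3, 0.6]
grip_width: 0.0007
```

Emit:
{"name": "move_arm", "arguments": {
  "commands": [
    [1,2,0,0,0],
    [1,4,0,0,0],
    [1,6,0,0,0],
    [1,7,0,0,0],
    [1,8,0,0,0],
    [1,8,0,0,0]
  ]
}}

```text
time: 4.32
position: [0.5393, 0.2862, 0.0875]
tool_rot: [0.562, 0.43, -0.561, 0.43]
ft_force: [-0.5, -0.5, 5.2]
grip_width: 0.0006
```

Emit:
{"name": "move_arm", "arguments": {
  "commands": [
    [1,1,0,0,0],
    [1,1,0,4,0],
    [1,1,0,8,0],
    [1,1,0,12,0],
    [1,1,0,16,0],
    [1,1,0,20,0]
  ]
}}

```text
time: 4.82
position: [0.5355, 0.2676, 0.0874]
tool_rot: [0.563, 0.43, -0.56, 0.43]
ft_force: [-0.3, 1.4, 7.6]
grip_width: 0.0004
```

```bash
python3 - <<'E'
from h import *
st(); p=shot('wrist'); save(p,'pics/d3.png',(220,120,420,320),3)
sd=shot('side'); save(sd,'pics/d4.png',(230,80,330,180),6)
E
```

```text
t 4.82 pos mm [535.5 267.6  87.4] yaw -15.12 F [-0.35  1.38  7.61] w 0.4
```

View pics/d3.png

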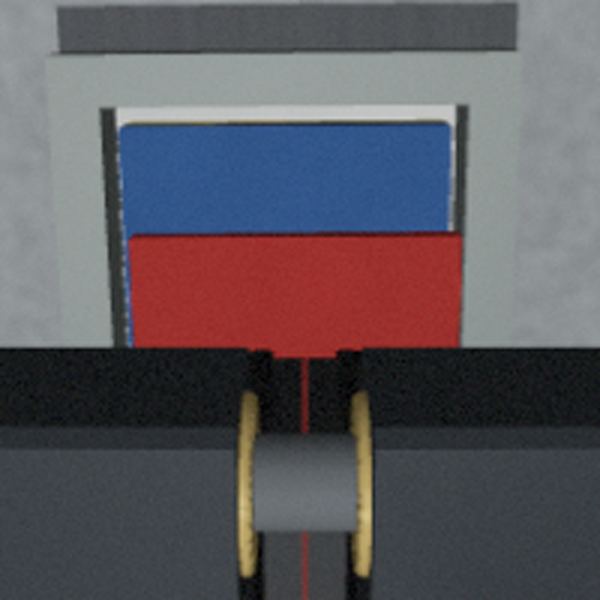

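View pics/d4.png

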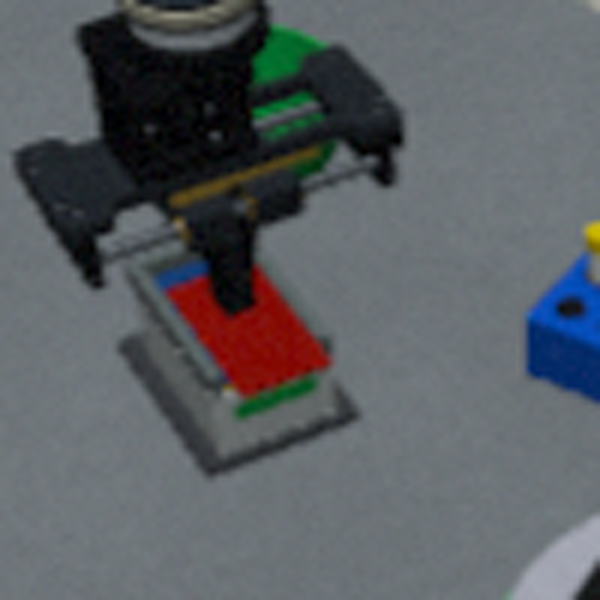

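Emit:
{"name": "move_arm", "arguments": {
  "commands": [
    [1,0,0,4,0],
    [1,0,0,8,0],
    [1,0,0,12,0],
    [1,0,0,16,0],
    [1,0,0,20,0],
    [1,0,0,24,0],
    [1,0,0,27,0],
    [1,0,0,27,0]
  ]
}}

```text
time: 5.58
position: [0.5285, 0.2409, 0.0874]
tool_rot: [0.563, 0.429, -0.56, 0.43]
ft_force: [0.1, -0.2, 8.5]
grip_width: 0.0004
```

Emit:
{"name": "move_arm", "arguments": {
  "commands": [
    [1,-10,0,0,0],
    [0.5,-30,0,0,0],
    [-0.4,-50,0,30,0],
    [-0.8,-60,0,60,0],
    [-0.8,-60,0,60,0],
    [-0.8,-60,0,60,0],
    [-0.8,-60,0,60,0]
  ]
}}

```text
time: 6.17
position: [0.5113, 0.1829, 0.1458]
tool_rot: [0.562, 0.43, -0.561, 0.43]
ft_force: [0.2, -0.1, -0.1]
grip_width: 0.0321
```

```bash
python3 - <<'E'
from h import *
st(); p=shot('wrist'); save(p,'pics/e1.png',(200,0,440,240),2.5)
sd=shot('side'); save(sd,'pics/e2.png',(230,80,330,180),6)
E
```

```text
t 6.17 pos mm [511.3 182.9 145.8] yaw -15.14 F [ 0.19 -0.1  -0.14] w 32.1
```

View pics/e1.png

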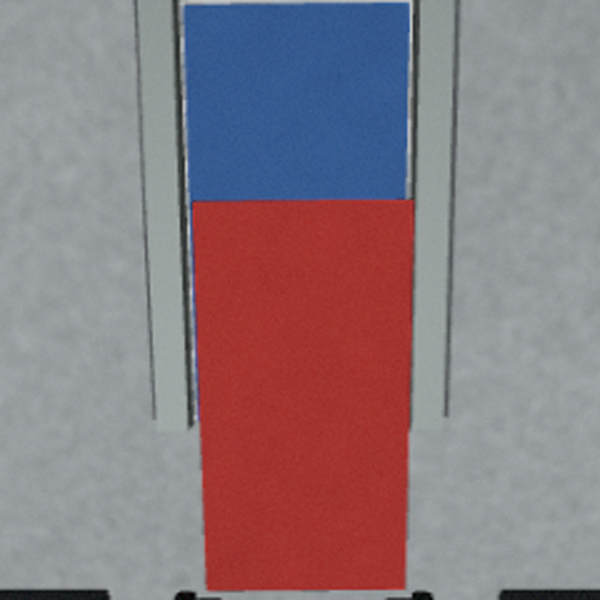

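View pics/e2.png

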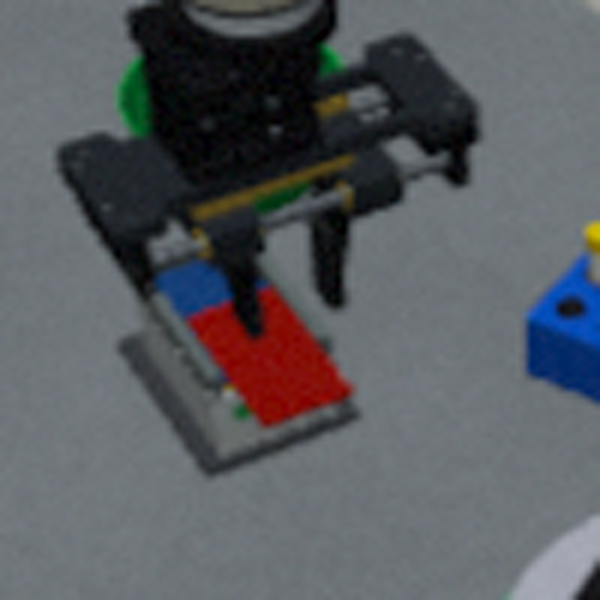

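```bash
python3 - <<'E'
from meas import *
np.set_printoptions(precision=4,suppress=True)
p=shot('wrist'); 
P=np.array([(50,27,62),(50,-27,62),(-50,-27,62),(-50,27,62)])/1000
v,r=fit([(p,cp((200,0),2.5,[(192,200),(413,200),(406,588),(207,588)]),P)],[.52,.22,1.3]);print(v,np.degrees(v[2]),r.round(1).tolist())
F=unproj(p,cp((200,0),2.5,[(157,430),(188,428),(412,430),(447,428)]),.064);print(F,F.mean(0))
a=np.array([np.cos(v[2]),np.sin(v[2])]); print('front edge overhang', (F.mean(0)[:2]-v[:2])@(-a)*-1+.05)
E
```

```text
[0.5224 0.2235 1.3169] 75.45052369249144 [[-0.4, -0.5], [0.7, -1.2], [0.2, 0.8], [-0.6, 1.4]]
[[0.4846 0.2273 0.064 ]
 [0.4924 0.2257 0.064 ]
 [0.5472 0.2105 0.064 ]
 [0.5559 0.2087 0.064 ]] [0.52  0.218 0.064]
front edge overhang 0.0440450821770597
```

```bash
echo '[511.1,182.7,146,-15.1]' > cmd.json; python3 go.py 516.3,200.3,146,-14.8 516.3,200.3,75,-14.8
```

```text
-> [516.3, 200.3, 146.0, -14.8] row [-0.0, 0.4, -18.3, -0.3]
-> [516.3, 200.3, 75.0, -14.8] row [71.0, 0.4, -18.3, -0.3]
```

Emit:
{"name": "move_arm", "arguments": {
  "commands": [
    [-1,0,0.4,-10,-0.3],
    [-1,0,0.4,-18,-0.3],
    [-1,0,0.4,-18,-0.3],
    [-1,0,0.4,-18,-0.3],
    [-1,0,0.4,-18,-0.3],
    [-1,0,0.4,-18,-0.3],
    [-1,0,0.4,-18,-0.3],
    [-1,0,0.4,-18,-0.3]
  ]
}}

```text
time: 6.98
position: [0.5161, 0.1998, 0.1455]
tool_rot: [-0.56, -0.431, 0.56, -0.431]
ft_force: [0.0, 0.1, -0.3]
grip_width: 0.086
```

Emit:
{"name": "move_arm", "arguments": {
  "commands": [
    [-1,15,0,0,0],
    [-1,30,0,0,0],
    [-1,45,0,0,0],
    [-1,60,0,0,0],
    [-1,71,0,0,0],
    [-1,71,0,0,0]
  ]
}}

```text
time: 7.48
position: [0.5148, 0.1995, 0.0725]
tool_rot: [-0.559, -0.432, 0.562, -0.431]
ft_force: [0.0, 0.2, -0.7]
grip_width: 0.0868
```

Emit:
{"name": "move_arm", "arguments": {
  "commands": [
    [0.8,0,0,0,0],
    [0.8,0,0,0,0],
    [0.8,0,0,0,0],
    [0.8,0,0,0,0],
    [0.8,0,0,0,0],
    [0.8,0,0,0,0],
    [0.8,0,0,0,0],
    [0.8,0,0,0,0]
  ],
  "newtons": 25
}}

```text
time: 8.15
position: [0.5164, 0.2001, 0.0749]
tool_rot: [0.56, 0.431, -0.56, 0.432]
ft_force: [0.1, 1.2, 1.3]
grip_width: 0.0533
```

```bash
python3 - <<'E'
from h import *
st(); p=shot('wrist'); save(p,'pics/f1.png')
sd=shot('side'); save(sd,'pics/f2.png',(230,80,330,180),6)
E
```

```text
t 8.15 pos mm [516.4 200.1  74.9] yaw -14.8 F [0.09 1.17 1.3 ] w 53.3
```

View pics/f1.png

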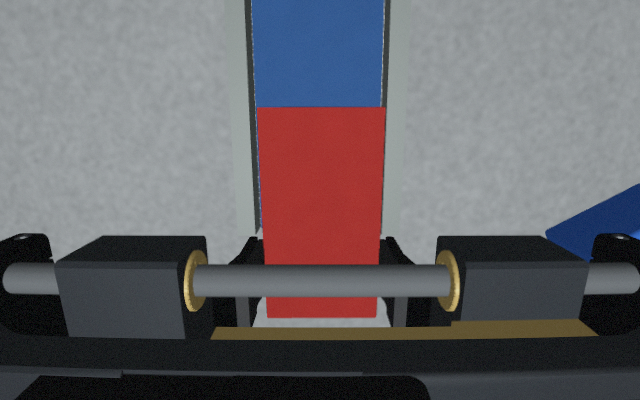

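View pics/f2.png

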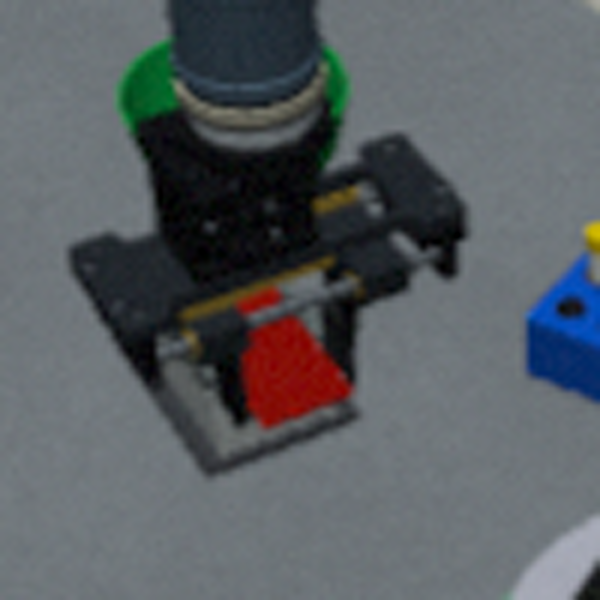

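```bash
python3 - <<'E'
from meas import *
np.set_printoptions(precision=4,suppress=True)
sc=shot('scene');sd=shot('side')
pk=lambda ang:[.125*np.cos(np.radians(ang)),.125*np.sin(np.radians(ang)),.095]
M=np.array([pk(60),pk(180),pk(300)]); 
o1=(sd,cp((290,130),5,[(322,103),(154,347),(553,338)]),M)
o2=(sc,cp((280,190),5,[(498,192),(192,92),(234,376)]),M)
for o in ([o1],[o2],[o1,o2]):
    v,r=fit(o,[.55,-.113,-.22]);print(v[:2],np.degrees(v[2]),np.abs(r).max())
v=v
x,y,a=v
D=[(place(circ(.137,.045),x,y,a),(0,0,255)),(place(circ(.155,.0),x,y,a),(0,255,0))]
for k in (120,0,240):
    t=np.radians(k); c=[.08*np.cos(t),.08*np.sin(t)]
    q=rect(.084,.036,.067); q=place(q,c[0],c[1],t-np.pi/2); D.append((place(q,x,y,a),(255,0,255)))
h=rect(.14,.052,.124,.12); D.append((place(h,x,y,a),(255,255,0)))
save(sd,'pics/g1.png',(290,130,450,250),5,D);save(sc,'pics/g2.png',(280,190,400,310),5,D)
t=a+np.radians(120);L=[x+.08*np.cos(t),y+.08*np.sin(t)];print('load',L,np.degrees(t)-90)
E
python3 go.py .,.,150,. 505.1,-43.4,150,-72.9
```

```text
[ 0.5525 -0.1127] -13.079111249130214 0.1556797394990781
[ 0.5506 -0.1129] -12.969960341028022 0.13803711495364723
[ 0.5515 -0.113 ] -13.029076273813983 0.3475517859912429
load [np.float64(0.5281709582172811), np.float64(-0.03645110872824402)] 16.970923726186015
-> [516.3, 200.3, 150.0, -14.8] row [-75.0, 0.0, -0.0, 0.0]
-> [505.1, -43.4, 150.0, -72.9] row [-75.0, 51.4, 238.5, 58.1]
```

View pics/g1.png

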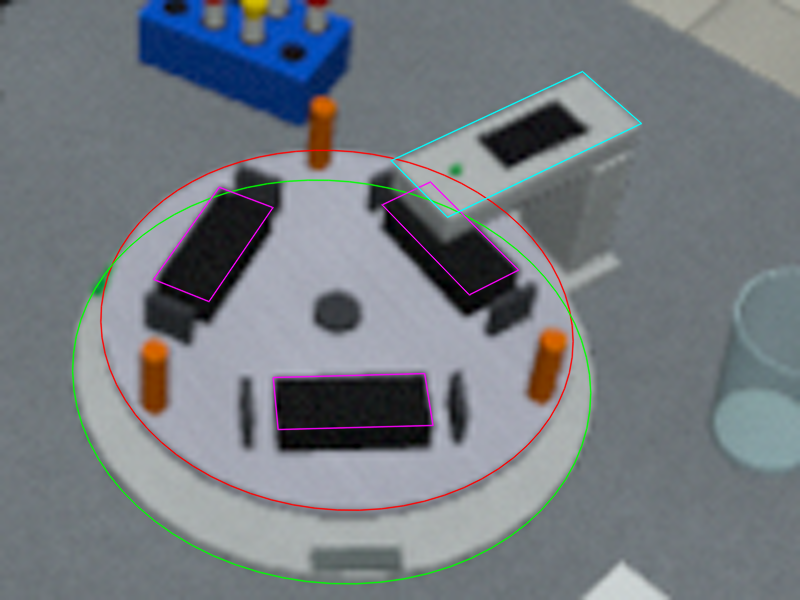

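View pics/g2.png

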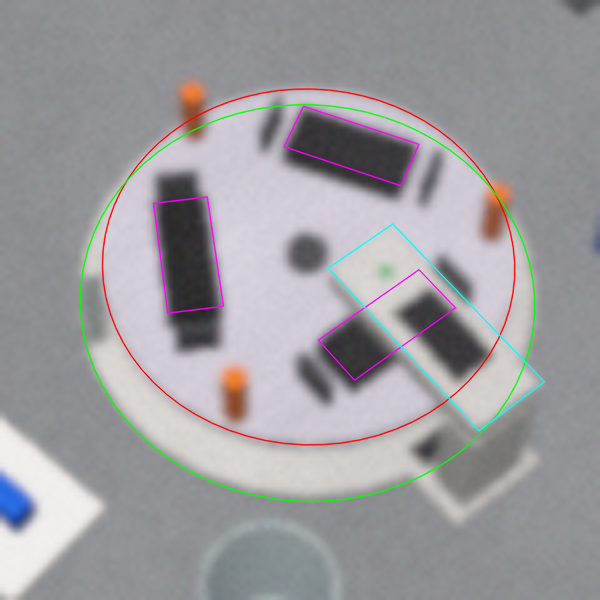

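Emit:
{"name": "move_arm", "arguments": {
  "commands": [
    [0.8,-20,0,0,0],
    [0.8,-45,0,0,0],
    [0.8,-70,0,5,3],
    [0.8,-75,5,30,9],
    [0.8,-75,10,60,15],
    [0.8,-75,18,90,21],
    [0.8,-75,26,120,27],
    [0.8,-75,26,120,29]
  ]
}}

```text
time: 9.02
position: [0.5108, 0.073, 0.1494]
tool_rot: [-0.651, -0.274, 0.652, -0.275]
ft_force: [-0.9, 0.3, -0.2]
grip_width: 0.0534
```

```bash
python3 - <<'E'
import json,math
f=math.radians(-14.8);y=(math.cos(f),math.sin(f));z=(y[1],-y[0])
json.dump([516.3+26*y[0]+120*z[0],200.3+26*y[1]+120*z[1],150,-43.8],open('cmd.json','w'))
E
cat cmd.json; python3 go.py 505.2,-43.5,130,-73; python3 -c "
from h import *
st()"
```

```text
[510.78391715142106, 77.63960366113432, 150, -43.8]-> [505.2, -43.5, 130.0, -73.0] row [20.0, 79.8, 91.3, 29.2]
t 9.02 pos mm [510.8  73.  149.4] yaw -44.26 F [-0.91  0.31 -0.19] w 53.4
```

Emit:
{"name": "move_arm", "arguments": {
  "commands": [
    [0.8,0,18,20,6],
    [0.8,0,36,40,12],
    [0.8,0,54,60,18],
    [0.8,0,70,80,24],
    [0.8,20,79.8,91.3,29.2],
    [0.8,20,79.8,91.3,29.2],
    [0.8,20,79.8,91.3,29.2],
    [0.8,20,79.8,91.3,29.2]
  ]
}}

```text
time: 9.68
position: [0.5047, -0.0433, 0.1294]
tool_rot: [-0.699, -0.105, 0.7, -0.105]
ft_force: [0.3, -0.6, -0.5]
grip_width: 0.0533
```

```bash
python3 - <<'E'
from h import *
st(); p=shot('wrist'); save(p,'pics/h1.png')
sd=shot('side'); save(sd,'pics/h2.png',(290,100,450,220),5)
sd=shot('scene'); save(sd,'pics/h3.png',(280,160,400,280),5)
E
```

```text
t 9.68 pos mm [504.7 -43.3 129.4] yaw -72.93 F [ 0.29 -0.59 -0.52] w 53.3
```

View pics/h1.png

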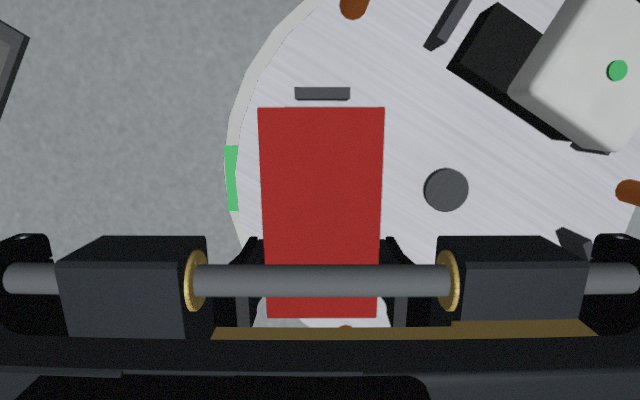

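View pics/h2.png

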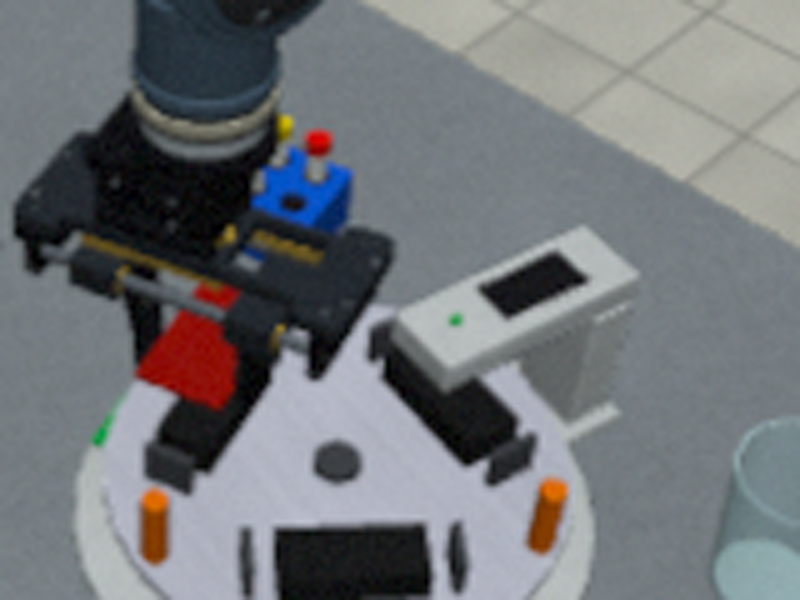

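View pics/h3.png

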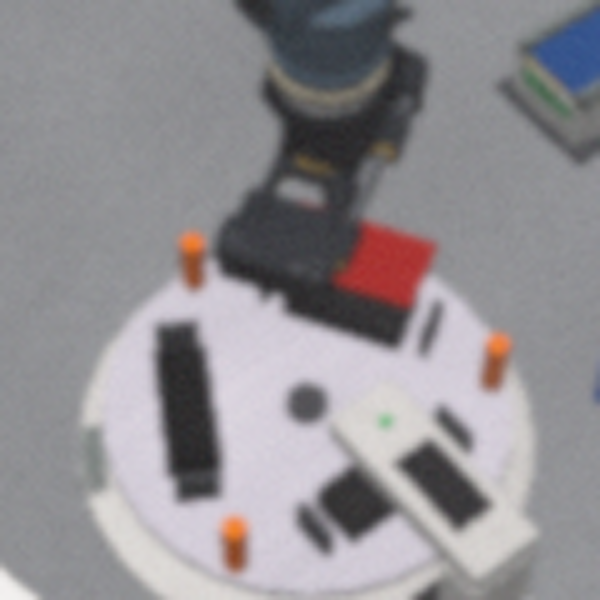

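```bash
python3 - <<'E'
from meas import *
np.set_printoptions(precision=4,suppress=True)
p=shot('wrist')
L=np.array([.5282,-.0365]);a=np.radians(17)
def loc(W): return (W[:,:2]-L)@rot(a)*1000
print('stop top',loc(unproj(p,[(295,98),(350,98),(295,88),(350,88)],.072)))
print('plate z116',loc(unproj(p,[(258,108),(384,107),(377,317),(267,318)],.1165)))
print('hub',unproj(p,[(446,190)],.05), 'marks',loc(unproj(p,[(231,146),(233,210)],.008)))
E
```

```text
stop top [[ 55.1838  15.5678]
 [ 55.2744 -14.1626]
 [ 60.3659  15.4977]
 [ 60.4556 -14.0529]]
plate z116 [[ 48.7932  27.9188]
 [ 49.3564 -25.0256]
 [-49.9499 -26.411 ]
 [-50.6976  27.7568]]
hub [[ 0.5515 -0.112   0.05  ]] marks [[ 24.3606  68.3367]
 [-24.8363  69.7351]]
```

Emit:
{"name": "move_arm", "arguments": {
  "commands": [
    [0.8,12,0,0,0],
    [0.8,24,0,0,0],
    [0.8,34,0,0,0],
    [0.8,39,0,0,0],
    [0.8,42,0,0,0],
    [0.8,44,0,0,0],
    [0.8,44.5,0,0,0],
    [0.8,45,0,0,0]
  ]
}}

```text
time: 10.55
position: [0.5054, -0.0438, 0.0848]
tool_rot: [0.7, 0.104, -0.699, 0.105]
ft_force: [0.8, 0.6, -1.0]
grip_width: 0.0535
```

Emit:
{"name": "move_arm", "arguments": {
  "commands": [
    [0.8,0.5,0,0,0],
    [0.8,1,0,0,0],
    [0.8,1,0,0,0]
  ]
}}

```text
time: 10.8
position: [0.5054, -0.0439, 0.084]
tool_rot: [0.7, 0.104, -0.699, 0.105]
ft_force: [-0.5, -0.3, 2.2]
grip_width: 0.0533
```

Emit:
{"name": "move_arm", "arguments": {
  "commands": [
    [-0.7,0,0,0,0],
    [-0.7,0,0,0,0],
    [-0.7,0,0,0,0],
    [-0.7,0,0,0,0],
    [-0.7,0,0,0,0]
  ]
}}

```text
time: 11.22
position: [0.5051, -0.0438, 0.0835]
tool_rot: [-0.699, -0.105, 0.699, -0.105]
ft_force: [-0.3, -0.2, -0.3]
grip_width: 0.0727
```

Emit:
{"name": "move_arm", "arguments": {
  "commands": [
    [-0.7,-15,0,0,0],
    [-0.7,-35,0,0,0],
    [-0.7,-66,0,0,0],
    [-0.7,-96,0,0,0],
    [-0.7,-96,0,0,0],
    [-0.7,-96,0,0,0]
  ]
}}

```text
time: 11.72
position: [0.5062, -0.0441, 0.1812]
tool_rot: [0.701, 0.104, -0.698, 0.105]
ft_force: [0.3, 1.4, 0.1]
grip_width: 0.0739
```

```bash
echo '[505.2,-43.5,180,-73]' > cmd.json;  python3 - <<'E'
from h import *
st(); p=shot('wrist'); save(p,'pics/i1.png')
sd=shot('side'); save(sd,'pics/i2.png',(290,100,450,220),5)
E
```

```text
t 11.72 pos mm [506.2 -44.1 181.2] yaw -72.99 F [0.29 1.4  0.13] w 73.9
```

View pics/i1.png

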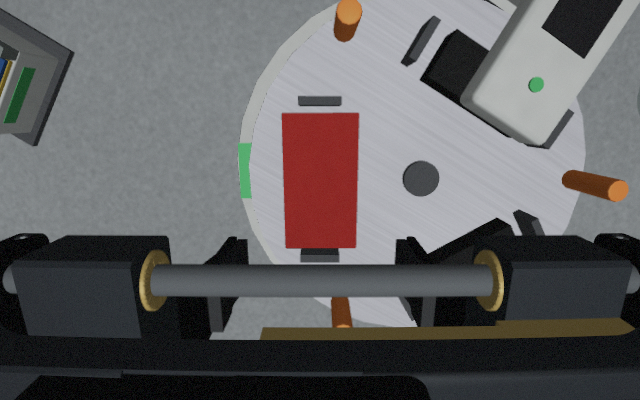

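```bash
cat > arc.py <<'E'
# waypoint on push arc: world angle th -> x,y,phi
import math,sys
for a in sys.argv[2:]:
    t=math.radians(float(a)); print(f"{551.5+125*math.cos(t):.1f},{-113+125*math.sin(t):.1f},{sys.argv[1]},{float(a)-180:.1f}",end=' ')
E
python3 go.py $(python3 arc.py 160 142 178.5) $(python3 arc.py 95 178.5)
```

```text
-> [453.0, -36.0, 160.0, -38.0] row [20.0, -22.4, 47.7, -35.0]
-> [426.5, -109.7, 160.0, -1.5] row [20.0, 40.3, 94.6, -71.5]
-> [426.5, -109.7, 95.0, -1.5] row [85.0, 40.3, 94.6, -71.5]
```

Emit:
{"name": "move_arm", "arguments": {
  "commands": [
    [1,5,5,12,-7],
    [1,10,10,24,-14],
    [1,15,15,36,-21],
    [1,20,20,48,-28],
    [1,20,25,60,-35],
    [1,20,30,72,-42],
    [1,20,35,84,-49],
    [1,20,40.3,94.6,-56]
  ]
}}

```text
time: 12.48
position: [0.4245, -0.1096, 0.158]
tool_rot: [-0.566, -0.424, 0.568, -0.421]
ft_force: [-0.2, 0.0, 0.4]
grip_width: 0.0284
```

Emit:
{"name": "move_arm", "arguments": {
  "commands": [
    [1,10,0,0,-7],
    [1,25,0,0,-13],
    [1,40,0,0,-15.5],
    [1,55,0,0,-15.5],
    [1,65,0,0,-15.5],
    [1,65,0,0,-15.5],
    [1,65,0,0,-15.5]
  ]
}}

```text
time: 13.07
position: [0.4252, -0.1094, 0.0932]
tool_rot: [-0.506, -0.495, 0.507, -0.492]
ft_force: [0.0, -0.5, 0.7]
grip_width: 0.0004
```

```bash
python3 - <<'E'
from h import *
st()
sd=shot('side'); save(sd,'pics/j2.png',(290,100,450,220),5)
E
python3 go.py $(python3 arc.py 95 175 171 167 163 159 155 151 147); python3 go.py $(python3 arc.py 95 143 139 135 131 127 123 119 115);python3 go.py $(python3 arc.py 95 112 109 106)
```

```text
t 13.07 pos mm [ 425.2 -109.4   93.2] yaw -1.51 F [ 0.01 -0.51  0.72] w 0.4
-> [427.0, -102.1, 95.0, -5.0] row [-0.0, 0.3, -7.6, 3.5]
-> [428.0, -93.4, 95.0, -9.0] row [-0.0, 1.1, -16.3, 7.5]
-> [429.7, -84.9, 95.0, -13.0] row [-0.0, 2.5, -24.9, 11.5]
-> [432.0, -76.5, 95.0, -17.0] row [-0.0, 4.6, -33.3, 15.5]
-> [434.8, -68.2, 95.0, -21.0] row [-0.0, 7.2, -41.7, 19.5]
-> [438.2, -60.2, 95.0, -25.0] row [-0.0, 10.4, -49.8, 23.5]
-> [442.2, -52.4, 95.0, -29.0] row [-0.0, 14.2, -57.7, 27.5]
-> [446.7, -44.9, 95.0, -33.0] row [-0.0, 18.5, -65.3, 31.5]
-> [451.7, -37.8, 95.0, -37.0] row [-0.0, 0.3, -8.7, 4.0]
-> [457.2, -31.0, 95.0, -41.0] row [-0.0, 1.2, -17.4, 8.0]
-> [463.1, -24.6, 95.0, -45.0] row [-0.0, 2.7, -26.0, 12.0]
-> [469.5, -18.7, 95.0, -49.0] row [-0.0, 4.9, -34.4, 16.0]
-> [476.3, -13.2, 95.0, -53.0] row [-0.0, 7.6, -42.7, 20.0]
-> [483.4, -8.2, 95.0, -57.0] row [-0.0, 10.8, -50.8, 24.0]
-> [490.9, -3.7, 95.0, -61.0] row [-0.0, 14.6, -58.6, 28.0]
-> [498.7, 0.3, 95.0, -65.0] row [-0.0, 19.0, -66.2, 32.0]
-> [504.7, 2.9, 95.0, -68.0] row [-0.0, 0.2, -6.5, 3.0]
-> [510.8, 5.2, 95.0, -71.0] row [-0.0, 0.7, -13.0, 6.0]
-> [517.0, 7.2, 95.0, -74.0] row [-0.0, 1.5, -19.5, 9.0]
```

View pics/j2.png

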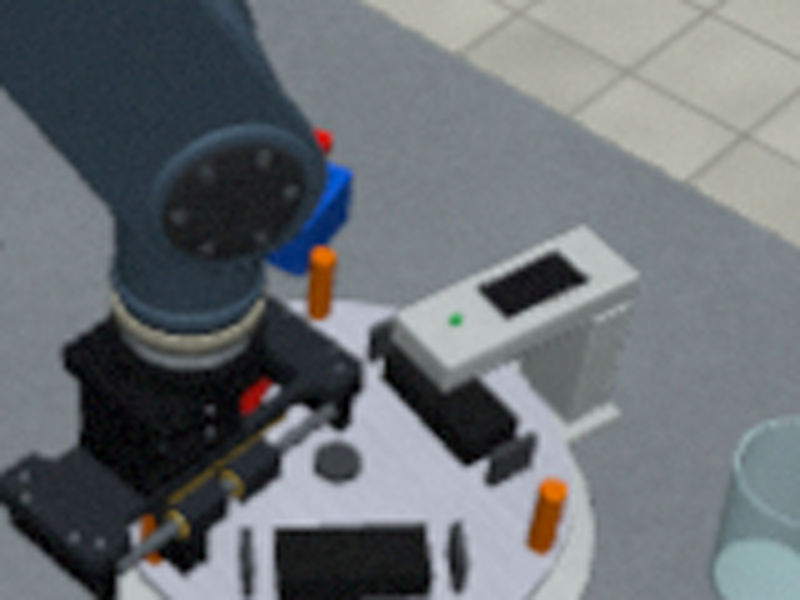

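Emit:
{"name": "move_arm", "arguments": {
  "commands": [
    [1,0,0.3,-7.6,3.5],
    [1,0,1.1,-16.3,7.5],
    [1,0,2.5,-24.9,11.5],
    [1,0,4.6,-33.3,15.5],
    [1,0,7.2,-41.7,19.5],
    [1,0,10.4,-49.8,23.5],
    [1,0,14.2,-57.7,27.5],
    [1,0,18.5,-65.3,31.5]
  ]
}}

```text
time: 13.78
position: [0.4471, -0.0455, 0.0951]
tool_rot: [0.622, 0.336, -0.622, 0.337]
ft_force: [-0.2, -4.3, -1.6]
grip_width: 0.0004
```

```bash
python3 - <<'E'
from h import *
st()
sd=shot('side'); save(sd,'pics/j3.png',(290,100,450,220),5)
E
```

```text
t 13.78 pos mm [447.1 -45.5  95.1] yaw -33.15 F [-0.15 -4.28 -1.59] w 0.4
```

View pics/j3.png

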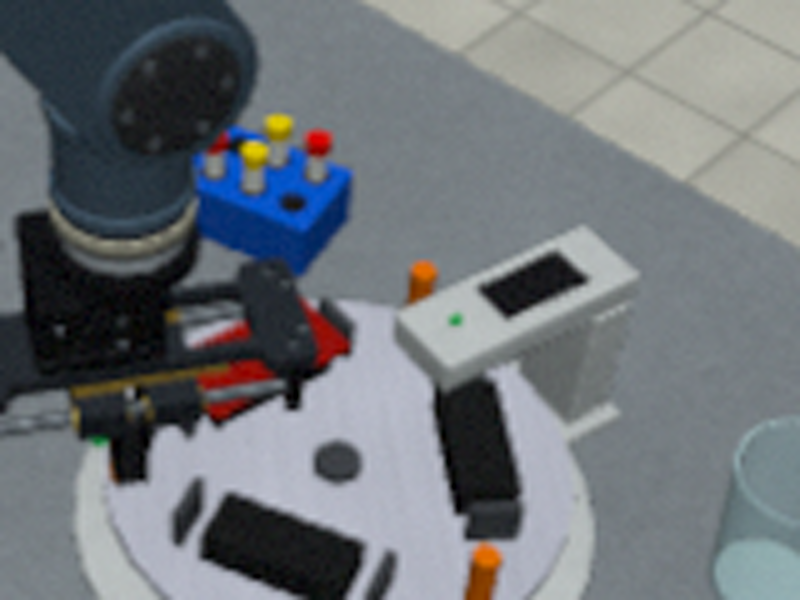

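Table turning, plate riding along. Continue.

Emit:
{"name": "move_arm", "arguments": {
  "commands": [
    [1,0,0.3,-8.7,4],
    [1,0,1.2,-17.4,8],
    [1,0,2.7,-26,12],
    [1,0,4.9,-34.4,16],
    [1,0,7.6,-42.7,20],
    [1,0,10.8,-50.8,24],
    [1,0,14.6,-58.6,28],
    [1,0,19,-66.2,32]
  ]
}}

```text
time: 14.5
position: [0.4984, -0.0004, 0.0951]
tool_rot: [-0.69, -0.152, 0.691, -0.153]
ft_force: [-0.6, -3.1, 0.1]
grip_width: 0.0003
```

Emit:
{"name": "move_arm", "arguments": {
  "commands": [
    [1,0,0.2,-6.5,3],
    [1,0,0.7,-13,6],
    [1,0,1.5,-19.5,9],
    [1,0,1.5,-19.5,9],
    [1,-15,1.5,-19.5,9],
    [1,-40,1.5,-19.5,9],
    [1,-65,1.5,-19.5,9],
    [1,-65,1.5,-19.5,9]
  ]
}}

```text
time: 15.17
position: [0.5191, 0.0064, 0.1637]
tool_rot: [0.703, 0.098, -0.697, 0.1]
ft_force: [2.0, -0.5, 0.2]
grip_width: 0.0006
```

```bash
python3 go.py .,.,160,. ; python3 - <<'E'
from h import *
st()
sd=shot('side'); save(sd,'pics/j4.png',(290,100,450,220),5)
E
python3 go.py 538,285,155,-15.1 538,285,110,-15.1
```

```text
-> [517.0, 7.2, 160.0, -74.0] row [-65.0, 0.0, -0.0, 0.0]
t 15.17 pos mm [519.1   6.4 163.7] yaw -73.86 F [ 2.   -0.49  0.23] w 0.6
-> [538.0, 285.0, 155.0, -15.1] row [5.0, -261.3, -96.8, -58.9]
-> [538.0, 285.0, 110.0, -15.1] row [50.0, -261.3, -96.8, -58.9]
```

View pics/j4.png

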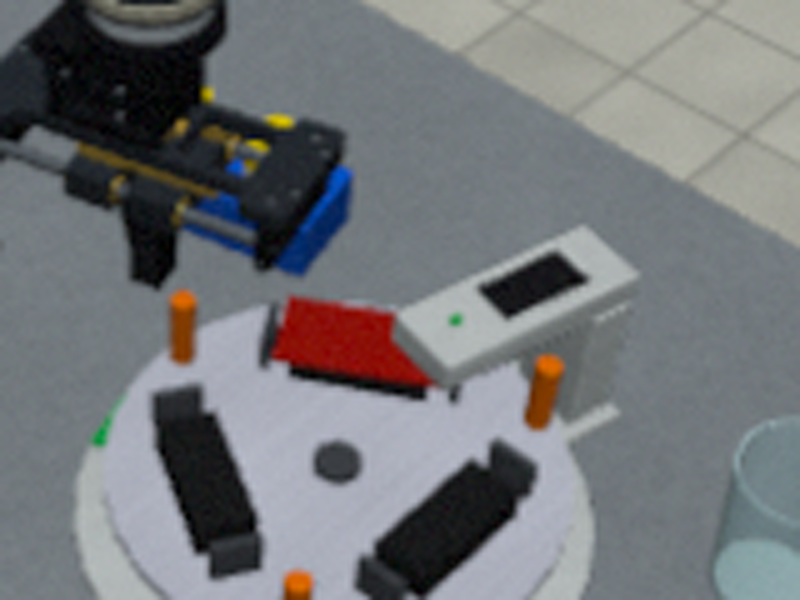

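Emit:
{"name": "move_arm", "arguments": {
  "commands": [
    [1,0,-32,-12,-7],
    [1,0,-64,-24,-14],
    [1,0,-96,-36,-21],
    [1,5,-128,-48,-28],
    [1,5,-160,-60,-35],
    [1,5,-192,-72,-42],
    [1,5,-225,-84,-49],
    [1,5,-261.3,-96.8,-56]
  ]
}}

```text
time: 15.88
position: [0.5367, 0.2856, 0.1533]
tool_rot: [-0.57, -0.418, 0.572, -0.417]
ft_force: [-0.4, -0.5, 0.1]
grip_width: 0.0004
```

Emit:
{"name": "move_arm", "arguments": {
  "commands": [
    [1,10,0,0,-2.9],
    [1,20,0,0,-2.9],
    [1,30,0,0,-2.9],
    [1,40,0,0,-2.9],
    [1,45,0,0,-2.9],
    [1,45,0,0,-2.9],
    [1,45,0,0,-2.9],
    [1,45,0,0,-2.9]
  ]
}}

```text
time: 16.55
position: [0.5384, 0.2841, 0.1098]
tool_rot: [0.562, 0.43, -0.561, 0.43]
ft_force: [-0.2, 0.8, 0.4]
grip_width: 0.0008
```

Emit:
{"name": "move_arm", "arguments": {
  "commands": [
    [1,0,0,0,0],
    [1,0,0,0,0],
    [1,0,0,0,0],
    [1,0,0,0,0],
    [1,0,0,0,0],
    [1,0,0,0,0],
    [1,0,0,0,0],
    [1,0,0,0,0]
  ]
}}

```text
time: 17.22
position: [0.5379, 0.2848, 0.1095]
tool_rot: [-0.561, -0.43, 0.561, -0.43]
ft_force: [0.1, 0.2, -0.6]
grip_width: 0.0005
```

Emit:
{"name": "move_arm", "arguments": {
  "commands": [
    [1,0,0,0,0],
    [1,0,0,0,0],
    [1,0,0,0,0],
    [1,0,0,0,0],
    [1,0,0,0,0],
    [1,0,0,0,0],
    [1,0,0,0,0],
    [1,0,0,0,0]
  ]
}}

```text
time: 17.88
position: [0.5379, 0.2847, 0.1095]
tool_rot: [-0.561, -0.43, 0.561, -0.43]
ft_force: [0.2, 0.1, 0.1]
grip_width: 0.0004
```

```bash
python3 - <<'E'
from h import *
st()
sd=shot('side'); save(sd,'pics/k1.png',(240,80,440,230),4)
p=shot('wrist'); save(p,'pics/k2.png',(200,100,440,300),2.5)
E
```

```text
t 17.88 pos mm [537.9 284.7 109.5] yaw -15.1 F [0.18 0.07 0.05] w 0.4
```

View pics/k1.png

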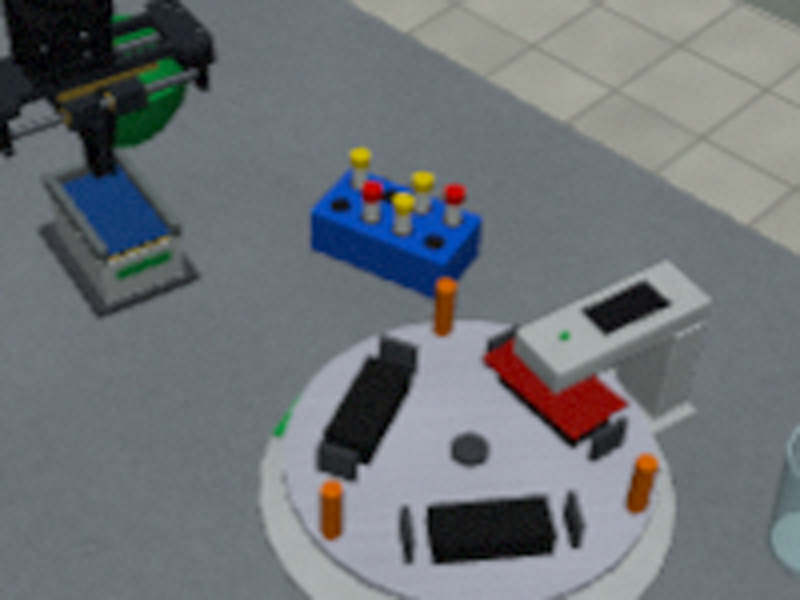

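View pics/k2.png

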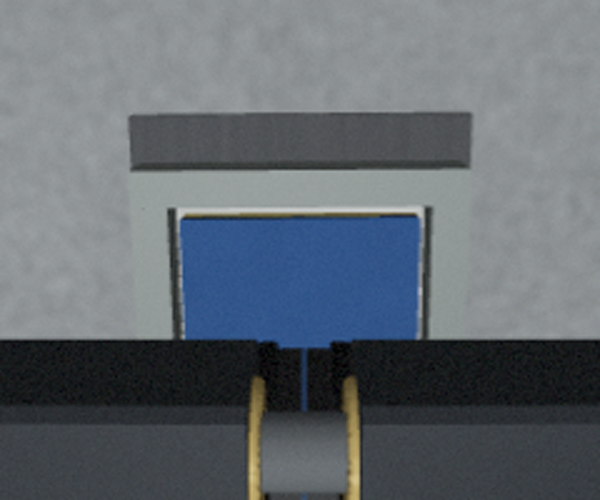

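Emit:
{"name": "move_arm", "arguments": {
  "commands": [
    [1,10,0,0,0],
    [1,18,0,0,0],
    [1,18,0,0,0],
    [1,18,0,0,0],
    [1,18,0,0,0],
    [1,18,0,0,0],
    [1,18,0,0,0],
    [1,18,0,0,0]
  ]
}}

```text
time: 18.65
position: [0.5381, 0.2848, 0.0918]
tool_rot: [0.562, 0.43, -0.561, 0.43]
ft_force: [0.1, 0.0, 0.2]
grip_width: 0.0006
```

```bash
cat >> meas.py <<'E'
def pegs(p):
    """orange peg tops via colour; returns table yaw fit"""
    hsv=cv2.cvtColor(p['image'],cv2.COLOR_RGB2HSV)
    m=((hsv[...,0]>5)&(hsv[...,0]<17)&(hsv[...,1]>170)&(hsv[...,2]>90)).astype(np.uint8)
    n,l,s,c=cv2.connectedComponentsWithStats(m)
    # compare to projected peg mid axis
    out=[]
    for i in range(1,n):
        if s[i,4]<15: continue
        W=unproj(p,[c[i]],.070)[0]; d=W[:2]-[.5515,-.113]
        if abs(np.hypot(*d)-.125)<.02: out.append((round(np.degrees(np.arctan2(d[1],d[0]))+13.03,1),round(np.hypot(*d)*1000,1)))
    return out
E
python3 - <<'E'
from meas import *
st(); p=shot('side'); print(pegs(p)); print(pegs(shot('scene'))); save(p,'pics/k3.png',(290,130,450,250),5)
E
```

```text
t 18.65 pos mm [538.1 284.8  91.8] yaw -15.1 F [0.12 0.   0.16] w 0.6
[(np.float64(61.8), np.float64(126.3)), (np.float64(-57.1), np.float64(125.4)), (np.float64(182.3), np.float64(124.1))]
[]
```

View pics/k3.png

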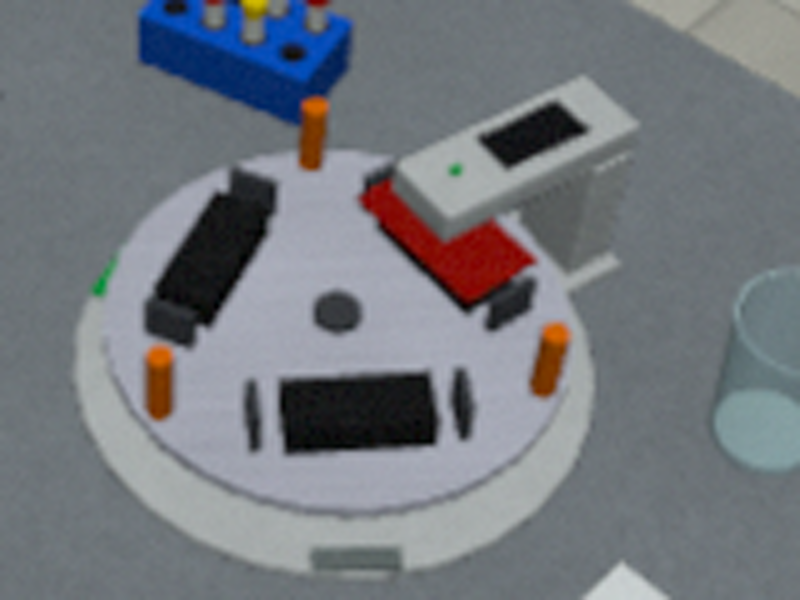

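Emit:
{"name": "move_arm", "arguments": {
  "commands": [
    [1,0,0,0,0],
    [1,0,0,0,0],
    [1,0,0,0,0],
    [1,0,0,0,0],
    [1,0,0,0,0],
    [1,0,0,0,0],
    [1,0,0,0,0],
    [1,0,0,0,0]
  ]
}}

```text
time: 19.42
position: [0.538, 0.2847, 0.0915]
tool_rot: [0.561, 0.43, -0.561, 0.43]
ft_force: [0.7, -0.2, 0.2]
grip_width: 0.0006
```

```bash
python3 - <<'E'
from meas import *
st(); p=shot('side'); print(pegs(p));
E
```

```text
t 19.42 pos mm [538.  284.7  91.5] yaw -15.1 F [ 0.69 -0.16  0.2 ] w 0.6
[(np.float64(60.9), np.float64(127.3)), (np.float64(-57.7), np.float64(125.2)), (np.float64(181.0), np.float64(123.7))]
```

Emit:
{"name": "move_arm", "arguments": {
  "commands": [
    [1,0,0,0,0],
    [1,0,0,0,0],
    [1,0,0,0,0],
    [1,0,0,0,0],
    [1,0,0,0,0],
    [1,0,0,0,0],
    [1,0,0,0,0],
    [1,0,0,0,0]
  ]
}}

```text
time: 20.13
position: [0.5379, 0.2847, 0.0916]
tool_rot: [0.561, 0.43, -0.561, 0.43]
ft_force: [0.7, -0.0, -0.1]
grip_width: 0.0003
```

Emit:
{"name": "move_arm", "arguments": {
  "commands": [
    [1,0,0,0,0],
    [1,0,0,0,0],
    [1,0,0,0,0],
    [1,0,0,0,0],
    [1,0,0,0,0],
    [1,0,0,0,0],
    [1,0,0,0,0],
    [1,0,0,0,0]
  ]
}}

```text
time: 20.8
position: [0.5379, 0.2847, 0.0916]
tool_rot: [-0.561, -0.43, 0.561, -0.43]
ft_force: [-0.1, -0.1, -0.1]
grip_width: 0.0004
```

```bash
python3 - <<'E'
from meas import *
st(); p=shot('side'); print(pegs(p));
E
```

```text
t 20.8 pos mm [537.9 284.7  91.6] yaw -15.1 F [-0.07 -0.09 -0.06] w 0.4
[(np.float64(60.6), np.float64(126.8)), (np.float64(-58.4), np.float64(125.5)), (np.float64(180.8), np.float64(123.7))]
```

Emit:
{"name": "move_arm", "arguments": {
  "commands": [
    [1,3,0,0,0],
    [1,6,0,0,0],
    [1,8,0,0,0],
    [1,9,0,0,0],
    [1,10,0,0,0],
    [1,10,0,0,0]
  ]
}}

```text
time: 21.35
position: [0.5386, 0.285, 0.0834]
tool_rot: [0.562, 0.43, -0.561, 0.43]
ft_force: [-1.3, -0.5, 11.1]
grip_width: 0.0007
```

Emit:
{"name": "move_arm", "arguments": {
  "commands": [
    [1,0,0,4,0],
    [1,0,0,8,0],
    [1,0,0,12,0],
    [1,0,0,16,0],
    [1,0,0,20,0],
    [1,0,0,20,0]
  ]
}}

```text
time: 21.85
position: [0.5343, 0.2658, 0.0834]
tool_rot: [0.563, 0.429, -0.56, 0.43]
ft_force: [-1.3, -1.1, 9.6]
grip_width: 0.0005
```

```bash
python3 - <<'E'
from h import *
st(); p=shot('wrist'); save(p,'pics/l1.png',(220,120,420,320),3)
E
```

```text
t 21.85 pos mm [534.3 265.8  83.4] yaw -15.13 F [-1.26 -1.06  9.63] w 0.5
```

View pics/l1.png

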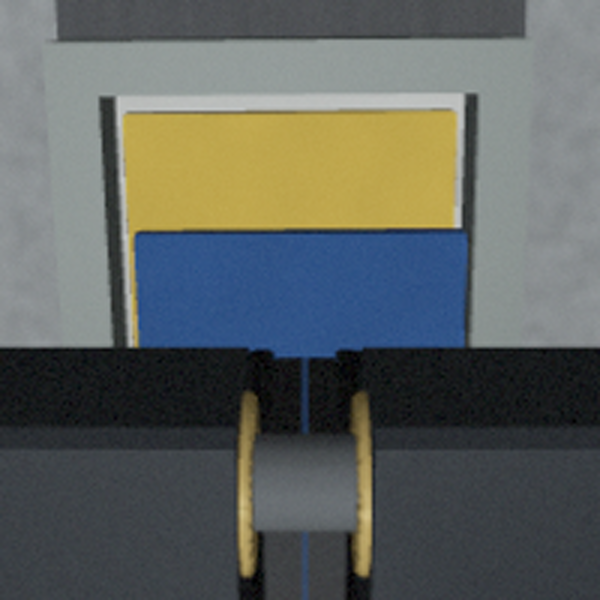

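Emit:
{"name": "move_arm", "arguments": {
  "commands": [
    [1,0,0,4,0],
    [1,0,0,8,0],
    [1,0,0,12,0],
    [1,0,0,16,0],
    [1,0,0,20,0],
    [1,0,0,24,0],
    [1,0,0,26.5,0],
    [1,0,0,26.5,0]
  ]
}}

```text
time: 22.57
position: [0.5276, 0.2403, 0.0834]
tool_rot: [0.563, 0.429, -0.56, 0.43]
ft_force: [-0.5, 0.7, 10.8]
grip_width: 0.0006
```

Emit:
{"name": "move_arm", "arguments": {
  "commands": [
    [1,-10,0,0,0],
    [0.5,-30,0,0,0],
    [-1,-50,0,20,0],
    [-1,-64,0,41,0],
    [-1,-64,0,41,0],
    [-1,-64,0,41,0],
    [-1,-64,0,41,0],
    [-1,-64,0,41,0]
  ]
}}

```text
time: 23.23
position: [0.5149, 0.2008, 0.1448]
tool_rot: [-0.561, -0.43, 0.562, -0.43]
ft_force: [-0.4, 0.1, -0.1]
grip_width: 0.0394
```

Emit:
{"name": "move_arm", "arguments": {
  "commands": [
    [-1,0,0,0,0],
    [-1,0,0,0,0],
    [-1,0,0,0,0],
    [-1,0,0,0,0],
    [-1,0,0,0,0]
  ]
}}

```text
time: 23.65
position: [0.5151, 0.2004, 0.1453]
tool_rot: [-0.561, -0.43, 0.561, -0.43]
ft_force: [0.9, -0.3, 0.9]
grip_width: 0.0725
```

```bash
python3 - <<'E'
from h import *
import json
# commanded: start 538,285,92 ->82, slide 46.5+41 along tool z
f=np.radians(-15.1);z=np.array([np.sin(f),-np.cos(f)])
c=np.array([538,285])+z*87.5; json.dump([c[0],c[1],146,-15.1],open('cmd.json','w')); print(c)
st(); p=shot('wrist'); save(p,'pics/l2.png',(200,0,440,240),2.5)
E
```

```text
[515.20585549 200.5211448 ]
t 23.65 pos mm [515.1 200.4 145.3] yaw -15.08 F [ 0.9  -0.28  0.89] w 72.5
```

View pics/l2.png

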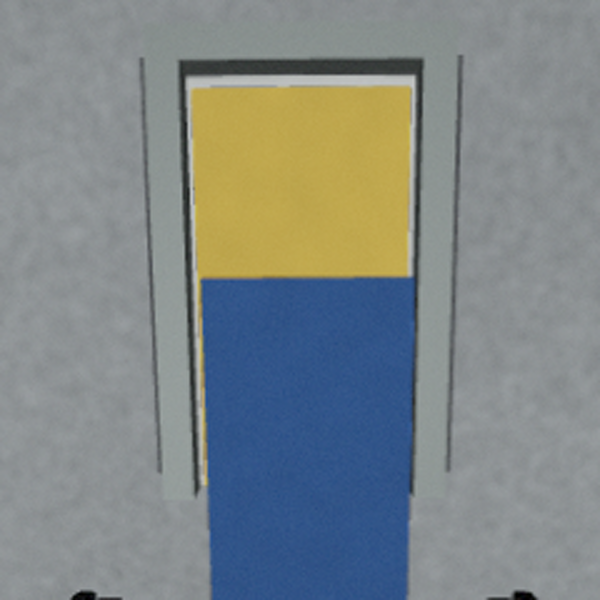

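```bash
python3 - <<'E'
from meas import *
np.set_printoptions(precision=4,suppress=True)
p=shot('wrist'); save(p,'pics/l3.png',(240,100,400,300),3)
W=unproj(p,cp((200,0),2.5,[(201,278),(412,277),(408,598),(211,598)]),.058);print(W)
d1=W[1]-W[2];d2=W[0]-W[3];print('yaw',np.degrees(np.arctan2(d1[1],d1[0])),np.degrees(np.arctan2(d2[1],d2[0])),'w',np.linalg.norm(W[0]-W[1]))
a=np.radians(75.1);A=np.array([np.cos(a),np.sin(a)])
c=(W[0]+W[1])[:2]/2-.05*A
F=unproj(p,cp((200,0),2.5,[(162,499),(197,493),(412,496),(448,499)]),.064).mean(0)[:2]
print('centre',c,'front',F,'overhang',(F-(c-.05*A))@A)
Y=unproj(p,cp((200,0),2.5,[(192,86),(410,86)]),.054).mean(0);print('yellow centre',Y[:2]-.05*A)
E
```

```text
[[0.5094 0.2774 0.058 ]
 [0.5606 0.2639 0.058 ]
 [0.5399 0.1814 0.058 ]
 [0.4877 0.1954 0.058 ]]
yaw 75.94843921213047 75.16971142988004 w 0.052923742774909806
centre [0.5221 0.2224] front [0.5203 0.2176] overhang 0.04493355349037983
yellow centre [0.5326 0.2668]
```

View pics/l3.png

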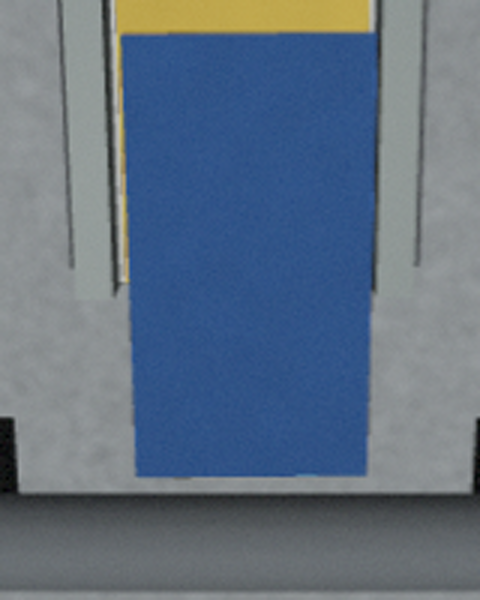

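```bash
python3 go.py 516.3,199.4,71,-14.8
```

```text
-> [516.3, 199.4, 71.0, -14.8] row [75.0, 1.3, 0.8, -0.3]
```

Emit:
{"name": "move_arm", "arguments": {
  "commands": [
    [-1,0,1.3,0.8,-0.3],
    [-1,15,1.3,0.8,-0.3],
    [-1,30,1.3,0.8,-0.3],
    [-1,45,1.3,0.8,-0.3],
    [-1,60,1.3,0.8,-0.3],
    [-1,75,1.3,0.8,-0.3],
    [-1,75,1.3,0.8,-0.3],
    [-1,75,1.3,0.8,-0.3]
  ]
}}

```text
time: 24.42
position: [0.5158, 0.1989, 0.07]
tool_rot: [-0.56, -0.432, 0.561, -0.431]
ft_force: [0.5, 0.2, -0.2]
grip_width: 0.087
```

Emit:
{"name": "move_arm", "arguments": {
  "commands": [
    [0.8,0,0,0,0],
    [0.8,0,0,0,0],
    [0.8,0,0,0,0],
    [0.8,0,0,0,0],
    [0.8,0,0,0,0],
    [0.8,0,0,0,0],
    [0.8,0,0,0,0],
    [0.8,0,0,0,0]
  ],
  "newtons": 25
}}

```text
time: 25.08
position: [0.5163, 0.1992, 0.0708]
tool_rot: [0.56, 0.431, -0.56, 0.432]
ft_force: [0.5, 0.2, 1.4]
grip_width: 0.053
```

Emit:
{"name": "move_arm", "arguments": {
  "commands": [
    [0.8,-20,0,0,0],
    [0.8,-45,0,0,0],
    [0.8,-72,0,5,3],
    [0.8,-79,5,30,9],
    [0.8,-79,10,60,15],
    [0.8,-79,18,90,21],
    [0.8,-79,26,120,27],
    [0.8,-79,26,120,29]
  ]
}}

```text
time: 25.75
position: [0.5109, 0.0721, 0.1496]
tool_rot: [-0.651, -0.274, 0.652, -0.275]
ft_force: [-0.1, 0.3, -0.2]
grip_width: 0.0532
```

```bash
python3 - <<'E'
import json,math
f=math.radians(-14.8);y=(math.cos(f),math.sin(f));z=(y[1],-y[0])
json.dump([516.3+26*y[0]+120*z[0],199.4+26*y[1]+120*z[1],150,-43.8],open('cmd.json','w'))
E
cat cmd.json; python3 go.py 505.4,-44.0,130,-73; python3 -c "
from meas import *
st(); print(pegs(shot('side')),pegs(shot('scene')))"
```

```text
[510.78391715142106, 76.73960366113431, 150, -43.8]-> [505.4, -44.0, 130.0, -73.0] row [20.0, 79.7, 90.9, 29.2]
t 25.75 pos mm [510.9  72.1 149.6] yaw -44.26 F [-0.06  0.35 -0.24] w 53.2
[(np.float64(60.5), np.float64(126.2)), (np.float64(-58.4), np.float64(125.2)), (np.float64(180.8), np.float64(123.7))] []
```

Emit:
{"name": "move_arm", "arguments": {
  "commands": [
    [0.8,0,18,20,6],
    [0.8,0,36,40,12],
    [0.8,0,54,60,18],
    [0.8,0,70,80,24],
    [0.8,20,79.7,90.9,29.2],
    [0.8,20,79.7,90.9,29.2],
    [0.8,20,79.7,90.9,29.2],
    [0.8,20,79.7,90.9,29.2]
  ]
}}

```text
time: 26.52
position: [0.505, -0.0431, 0.1295]
tool_rot: [-0.699, -0.106, 0.699, -0.105]
ft_force: [0.2, -0.9, -1.0]
grip_width: 0.0534
```

```bash
python3 - <<'E'
from h import *
st(); p=shot('wrist'); save(p,'pics/m1.png')
sd=shot('side'); save(sd,'pics/m2.png',(290,130,450,250),5)
E
```

```text
t 26.52 pos mm [505.  -43.1 129.5] yaw -72.83 F [ 0.25 -0.88 -1.  ] w 53.4
```

View pics/m1.png

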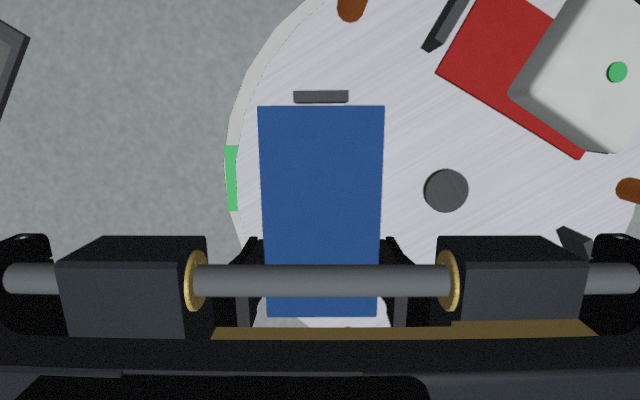

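View pics/m2.png

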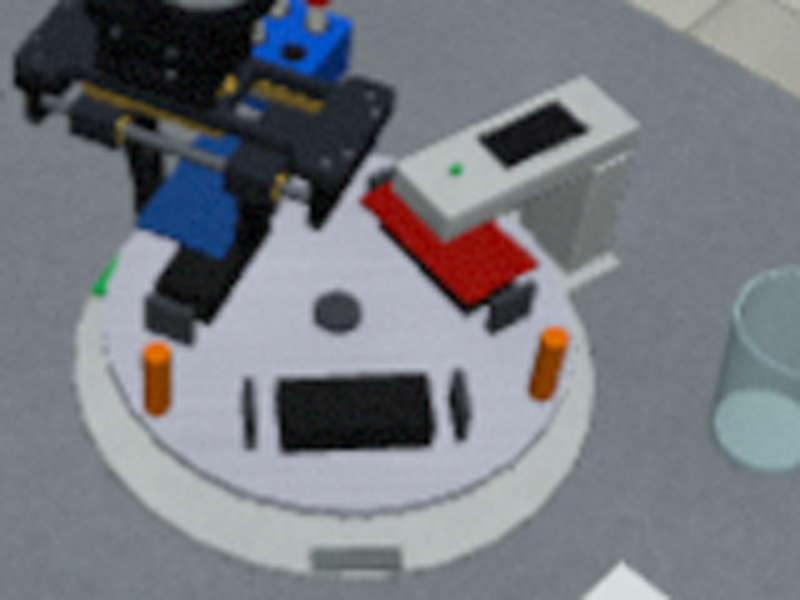

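Emit:
{"name": "move_arm", "arguments": {
  "commands": [
    [0.8,12,0,0,0],
    [0.8,24,0,0,0],
    [0.8,34,0,0,0],
    [0.8,39,0,0,0],
    [0.8,42,0,0,0],
    [0.8,44,0,0,0],
    [0.8,45,0,0,0],
    [0.8,45,0,0,0]
  ]
}}

```text
time: 27.28
position: [0.5054, -0.0443, 0.0847]
tool_rot: [0.699, 0.105, -0.699, 0.105]
ft_force: [-0.5, -0.5, -0.8]
grip_width: 0.0531
```

Emit:
{"name": "move_arm", "arguments": {
  "commands": [
    [0.8,0.5,0,0,0],
    [0.8,1,0,0,0],
    [0.8,1,0,0,0]
  ]
}}

```text
time: 27.53
position: [0.5056, -0.0444, 0.0839]
tool_rot: [0.7, 0.104, -0.699, 0.105]
ft_force: [0.7, -0.5, 0.1]
grip_width: 0.053
```

Emit:
{"name": "move_arm", "arguments": {
  "commands": [
    [0.8,0.5,0,0,0],
    [0.8,0.7,0,0,0],
    [0.8,0.7,0,0,0]
  ]
}}

```text
time: 27.78
position: [0.5057, -0.0444, 0.0838]
tool_rot: [0.7, 0.104, -0.699, 0.105]
ft_force: [-1.8, -0.0, 6.4]
grip_width: 0.0535
```

Contact. Release and lift.

Emit:
{"name": "move_arm", "arguments": {
  "commands": [
    [-0.7,0,0,0,0],
    [-0.7,0,0,0,0],
    [-0.7,0,0,0,0],
    [-0.7,0,0,0,0],
    [-0.7,0,0,0,0]
  ]
}}

```text
time: 28.2
position: [0.5052, -0.0443, 0.0827]
tool_rot: [-0.699, -0.105, 0.699, -0.104]
ft_force: [0.4, 1.3, -0.1]
grip_width: 0.0723
```

Emit:
{"name": "move_arm", "arguments": {
  "commands": [
    [-0.7,-15,0,0,0],
    [-0.7,-35,0,0,0],
    [-0.7,-66,0,0,0],
    [-0.7,-96.7,0,0,0],
    [-0.7,-96.7,0,0,0],
    [-0.7,-96.7,0,0,0]
  ]
}}

```text
time: 28.7
position: [0.5064, -0.0446, 0.1811]
tool_rot: [0.701, 0.104, -0.698, 0.105]
ft_force: [-0.7, 0.3, -0.2]
grip_width: 0.0741
```

```bash
echo '[505.4,-44.0,180,-73]' > cmd.json;  python3 - <<'E'
from h import *
st(); p=shot('wrist'); save(p,'pics/n1.png')
E
python3 go.py $(python3 arc.py 160 178.5) $(python3 arc.py 95 178.5)
```

```text
t 28.7 pos mm [506.4 -44.6 181.1] yaw -72.99 F [-0.73  0.3  -0.24] w 74.1
-> [426.5, -109.7, 160.0, -1.5] row [20.0, 39.8, 94.7, -71.5]
-> [426.5, -109.7, 95.0, -1.5] row [85.0, 39.8, 94.7, -71.5]
```

View pics/n1.png

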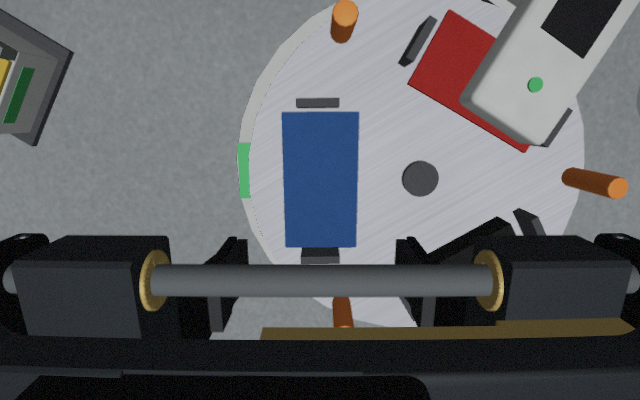

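Emit:
{"name": "move_arm", "arguments": {
  "commands": [
    [1,5,5,12,-7],
    [1,10,10,24,-14],
    [1,15,15,36,-21],
    [1,20,20,48,-28],
    [1,20,25,60,-35],
    [1,20,30,72,-42],
    [1,20,35,84,-49],
    [1,20,39.8,94.7,-56]
  ]
}}

```text
time: 29.42
position: [0.4245, -0.1097, 0.1579]
tool_rot: [-0.566, -0.424, 0.568, -0.421]
ft_force: [0.0, 0.4, 0.3]
grip_width: 0.0285
```

Emit:
{"name": "move_arm", "arguments": {
  "commands": [
    [1,10,0,0,-7],
    [1,25,0,0,-13],
    [1,40,0,0,-15.5],
    [1,55,0,0,-15.5],
    [1,65,0,0,-15.5],
    [1,65,0,0,-15.5],
    [1,65,0,0,-15.5]
  ]
}}

```text
time: 30.0
position: [0.4251, -0.1094, 0.0932]
tool_rot: [-0.506, -0.495, 0.507, -0.492]
ft_force: [0.6, -0.5, -0.1]
grip_width: 0.0005
```

Emit:
{"name": "move_arm", "arguments": {
  "commands": [
    [1,0,0.3,-7.6,3.5],
    [1,0,1.1,-16.3,7.5],
    [1,0,2.5,-24.9,11.5],
    [1,0,4.6,-33.3,15.5],
    [1,0,7.2,-41.7,19.5],
    [1,0,10.4,-49.8,23.5],
    [1,0,14.2,-57.7,27.5],
    [1,0,18.5,-65.3,31.5]
  ]
}}

```text
time: 30.67
position: [0.4468, -0.0454, 0.0948]
tool_rot: [-0.622, -0.336, 0.622, -0.337]
ft_force: [-0.8, -3.7, -2.6]
grip_width: 0.0007
```

Emit:
{"name": "move_arm", "arguments": {
  "commands": [
    [1,0,0.3,-8.7,4],
    [1,0,1.2,-17.4,8],
    [1,0,2.7,-26,12],
    [1,0,4.9,-34.4,16],
    [1,0,7.6,-42.7,20],
    [1,0,10.8,-50.8,24],
    [1,0,14.6,-58.6,28],
    [1,0,19,-66.2,32]
  ]
}}

```text
time: 31.33
position: [0.4983, -0.0003, 0.0949]
tool_rot: [-0.69, -0.152, 0.691, -0.152]
ft_force: [-1.1, -4.0, 0.1]
grip_width: 0.0006
```

Emit:
{"name": "move_arm", "arguments": {
  "commands": [
    [1,0,0.2,-6.5,3],
    [1,0,0.7,-13,6],
    [1,0,1.5,-19.5,9],
    [1,0,1.5,-19.5,9],
    [1,-15,1.5,-19.5,9],
    [1,-40,1.5,-19.5,9],
    [1,-65,1.5,-19.5,9],
    [1,-65,1.5,-19.5,9]
  ]
}}

```text
time: 32.0
position: [0.5191, 0.0065, 0.1636]
tool_rot: [0.703, 0.098, -0.697, 0.1]
ft_force: [0.9, -0.9, -0.4]
grip_width: 0.0005
```

```bash
echo '[517.0,7.2,160,-74]' > cmd.json; python3 - <<'E'
from h import *
st()
sd=shot('side'); save(sd,'pics/n4.png',(290,100,450,220),5)
E
python3 go.py 538,285,155,-15.1
```

```text
t 32.0 pos mm [519.1   6.5 163.6] yaw -73.91 F [ 0.94 -0.91 -0.45] w 0.5
-> [538.0, 285.0, 155.0, -15.1] row [5.0, -261.3, -96.8, -58.9]
```

View pics/n4.png

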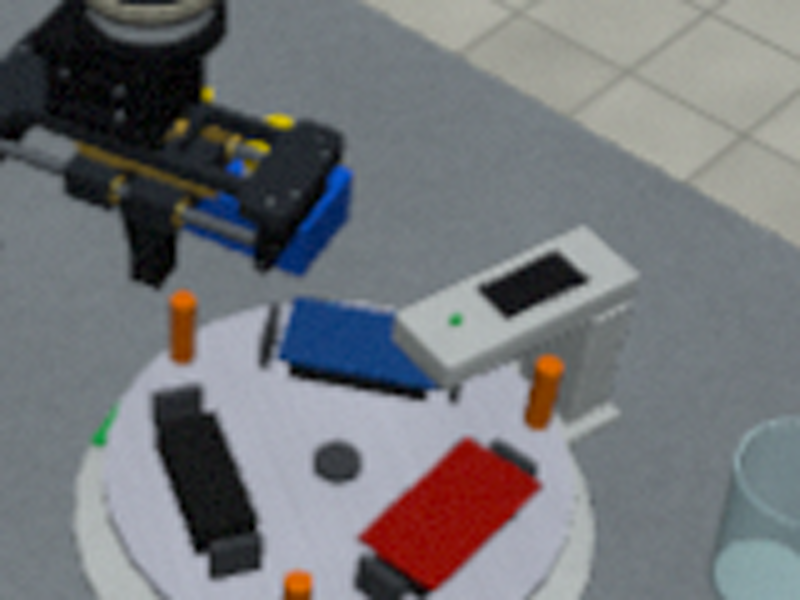

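Good. To the dispenser; wait out the settling there (≈5 s).

Emit:
{"name": "move_arm", "arguments": {
  "commands": [
    [1,0,-32,-12,-7],
    [1,0,-64,-24,-14],
    [1,0,-96,-36,-21],
    [1,5,-128,-48,-28],
    [1,5,-160,-60,-35],
    [1,5,-192,-72,-42],
    [1,5,-225,-84,-49],
    [1,5,-261.3,-96.8,-56]
  ]
}}

```text
time: 32.72
position: [0.5366, 0.2856, 0.1532]
tool_rot: [-0.57, -0.418, 0.572, -0.417]
ft_force: [0.3, -0.5, 1.2]
grip_width: 0.0006
```

Emit:
{"name": "move_arm", "arguments": {
  "commands": [
    [1,10,0,0,-2.9],
    [1,20,0,0,-2.9],
    [1,30,0,0,-2.9],
    [1,40,0,0,-2.9],
    [1,50,0,0,-2.9],
    [1,60,0,0,-2.9],
    [1,67,0,0,-2.9],
    [1,67,0,0,-2.9]
  ]
}}

```text
time: 33.38
position: [0.5369, 0.2835, 0.0855]
tool_rot: [-0.56, -0.43, 0.563, -0.429]
ft_force: [-0.3, -0.9, -1.0]
grip_width: 0.0004
```

Emit:
{"name": "move_arm", "arguments": {
  "commands": [
    [1,0,0,0,0],
    [1,0,0,0,0],
    [1,0,0,0,0],
    [1,0,0,0,0],
    [1,0,0,0,0],
    [1,0,0,0,0],
    [1,0,0,0,0],
    [1,0,0,0,0]
  ]
}}

```text
time: 34.05
position: [0.5379, 0.2847, 0.0877]
tool_rot: [0.561, 0.43, -0.561, 0.43]
ft_force: [0.0, 0.8, -1.0]
grip_width: 0.0005
```

Emit:
{"name": "move_arm", "arguments": {
  "commands": [
    [1,0,0,0,0],
    [1,0,0,0,0],
    [1,0,0,0,0],
    [1,0,0,0,0],
    [1,0,0,0,0],
    [1,0,0,0,0],
    [1,0,0,0,0],
    [1,0,0,0,0]
  ]
}}

```text
time: 34.72
position: [0.5379, 0.2847, 0.0876]
tool_rot: [0.561, 0.43, -0.561, 0.43]
ft_force: [0.1, -0.2, -0.1]
grip_width: 0.0003
```

Emit:
{"name": "move_arm", "arguments": {
  "commands": [
    [1,0,0,0,0],
    [1,0,0,0,0],
    [1,0,0,0,0],
    [1,0,0,0,0],
    [1,0,0,0,0],
    [1,0,0,0,0],
    [1,0,0,0,0],
    [1,0,0,0,0]
  ]
}}

```text
time: 35.38
position: [0.5379, 0.2847, 0.0876]
tool_rot: [0.561, 0.43, -0.561, 0.43]
ft_force: [0.0, -0.0, 1.3]
grip_width: 0.0005
```

Emit:
{"name": "move_arm", "arguments": {
  "commands": [
    [1,0,0,0,0],
    [1,0,0,0,0],
    [1,0,0,0,0],
    [1,0,0,0,0],
    [1,0,0,0,0],
    [1,0,0,0,0],
    [1,0,0,0,0],
    [1,0,0,0,0]
  ]
}}

```text
time: 36.05
position: [0.5379, 0.2847, 0.0875]
tool_rot: [-0.561, -0.43, 0.561, -0.43]
ft_force: [1.0, 0.7, 0.1]
grip_width: 0.0004
```

Emit:
{"name": "move_arm", "arguments": {
  "commands": [
    [1,0,0,0,0],
    [1,0,0,0,0],
    [1,0,0,0,0],
    [1,0,0,0,0],
    [1,0,0,0,0],
    [1,0,0,0,0],
    [1,0,0,0,0],
    [1,0,0,0,0]
  ]
}}

```text
time: 36.72
position: [0.5379, 0.2847, 0.0875]
tool_rot: [-0.561, -0.43, 0.561, -0.43]
ft_force: [0.2, -0.3, -0.4]
grip_width: 0.0007
```

```bash
echo '[538,285,88,-15.1]' > cmd.json; python3 - <<'E'
from meas import *
st(); p=shot('side'); print(pegs(p)); save(p,'pics/o1.png',(240,80,440,230),4); save(shot('wrist'),'pics/o2.png',(220,120,420,320),3)
E
```

```text
t 36.72 pos mm [537.9 284.7  87.5] yaw -15.1 F [ 0.21 -0.29 -0.43] w 0.7
[(np.float64(60.7), np.float64(127.2)), (np.float64(-58.3), np.float64(125.4)), (np.float64(181.0), np.float64(123.7))]
```

View pics/o1.png

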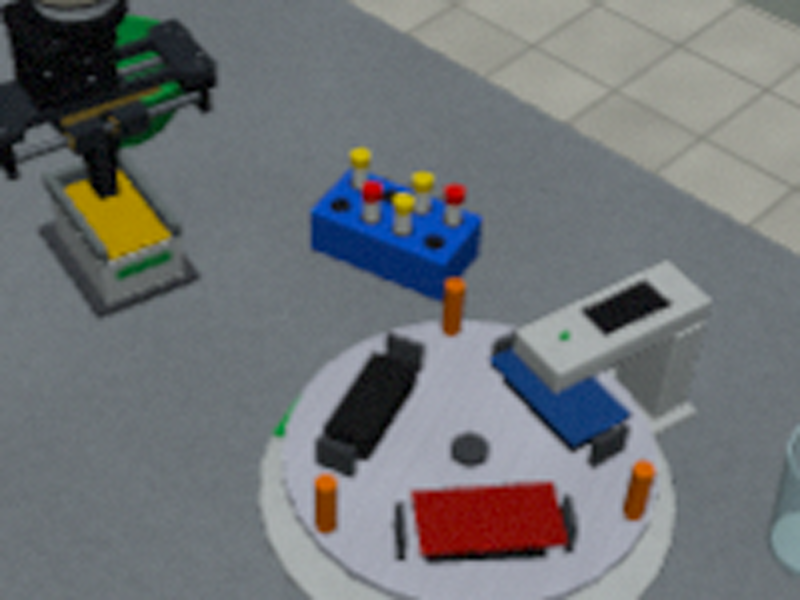

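View pics/o2.png

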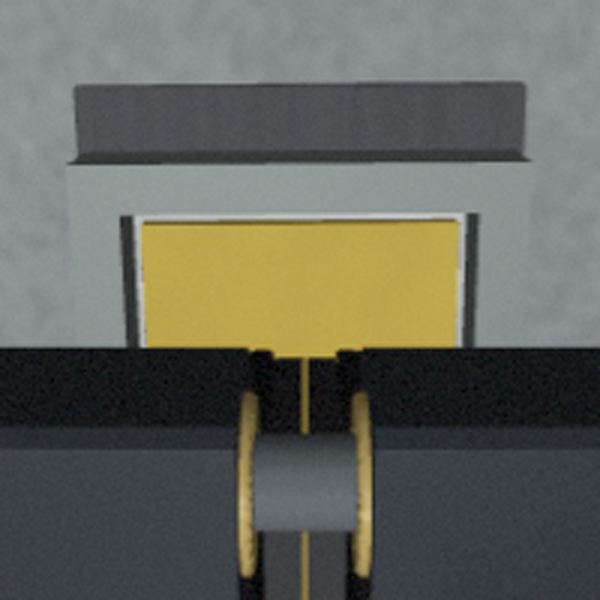

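Emit:
{"name": "move_arm", "arguments": {
  "commands": [
    [1,3,0,0,0],
    [1,6,0,0,0],
    [1,8,0,0,0],
    [1,9,0,0,0],
    [1,10,0,0,0],
    [1,10,0,0,0]
  ]
}}

```text
time: 37.32
position: [0.5386, 0.2849, 0.0794]
tool_rot: [0.562, 0.43, -0.561, 0.43]
ft_force: [-1.8, -0.5, 12.1]
grip_width: 0.0008
```

Emit:
{"name": "move_arm", "arguments": {
  "commands": [
    [1,0,0,4,0],
    [1,0,0,8,0],
    [1,0,0,12,0],
    [1,0,0,16,0],
    [1,0,0,20,0],
    [1,0,0,20,0]
  ]
}}

```text
time: 37.82
position: [0.5342, 0.2657, 0.0794]
tool_rot: [0.563, 0.429, -0.56, 0.43]
ft_force: [-0.4, 0.7, 9.2]
grip_width: 0.0007
```

Emit:
{"name": "move_arm", "arguments": {
  "commands": [
    [1,0,0,4,0],
    [1,0,0,8,0],
    [1,0,0,12,0],
    [1,0,0,16,0],
    [1,0,0,20,0],
    [1,0,0,24,0],
    [1,0,0,26.5,0],
    [1,0,0,26.5,0]
  ]
}}

```text
time: 38.48
position: [0.5275, 0.2402, 0.0794]
tool_rot: [0.563, 0.429, -0.56, 0.43]
ft_force: [-0.4, 0.3, 10.7]
grip_width: 0.0004
```

Emit:
{"name": "move_arm", "arguments": {
  "commands": [
    [1,-10,0,0,0],
    [0.5,-30,0,0,0],
    [-1,-50,0,20,0],
    [-1,-68,0,41,0],
    [-1,-68,0,41,0],
    [-1,-68,0,41,0],
    [-1,-68,0,41,0],
    [-1,-68,0,41,0]
  ]
}}

```text
time: 39.15
position: [0.5147, 0.2007, 0.1447]
tool_rot: [-0.561, -0.43, 0.562, -0.43]
ft_force: [0.3, -0.1, -0.1]
grip_width: 0.0391
```

Emit:
{"name": "move_arm", "arguments": {
  "commands": [
    [-1,0,0,0,0],
    [-1,0,0,0,0],
    [-1,0,0,0,0],
    [-1,0,0,0,0],
    [-1,0,0,0,0]
  ]
}}

```text
time: 39.57
position: [0.515, 0.2003, 0.1453]
tool_rot: [-0.561, -0.43, 0.561, -0.43]
ft_force: [0.5, 0.2, 0.4]
grip_width: 0.0729
```

```bash
echo '[515.2,200.5,146,-15.1]' > cmd.json; python3 - <<'E'
from h import *
st(); p=shot('wrist'); save(p,'pics/p1.png',(200,0,440,240),2.5)
E
```

```text
t 39.57 pos mm [515.  200.3 145.3] yaw -15.09 F [0.54 0.19 0.44] w 72.9
```

View pics/p1.png

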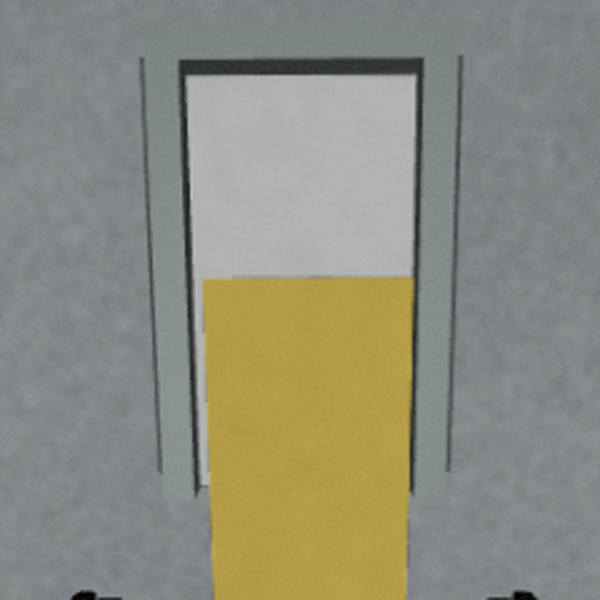

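```bash
python3 - <<'E'
from meas import *
np.set_printoptions(precision=4,suppress=True)
p=shot('wrist')
W=unproj(p,cp((200,0),2.5,[(204,278),(412,277),(407,598),(214,598)]),.054);print(W)
d1=W[1]-W[2];d2=W[0]-W[3];print('yaw',np.degrees(np.arctan2(d1[1],d1[0])),np.degrees(np.arctan2(d2[1],d2[0])),'w',np.linalg.norm(W[0]-W[1]))
a=np.radians(75.1);A=np.array([np.cos(a),np.sin(a)])
c=(W[0]+W[1])[:2]/2-.05*A
print('centre',c,'overhang',(np.array([.5203,.2176])-(c-.05*A))@A, 'grasp',c-.024*A)
E
python3 go.py 516.5,198.5,67,-14.7
```

```text
[[0.5097 0.2774 0.054 ]
 [0.561  0.2638 0.054 ]
 [0.5397 0.1799 0.054 ]
 [0.4876 0.1939 0.054 ]]
yaw 75.7641310286685 75.21835036953351 w 0.053100090190813236
centre [0.5225 0.2223] overhang 0.044906435068721905 grasp [0.5163 0.1991]
-> [516.5, 198.5, 67.0, -14.7] row [79.0, 1.8, 1.6, -0.4]
```

Emit:
{"name": "move_arm", "arguments": {
  "commands": [
    [-1,0,1.8,1.3,-0.4],
    [-1,15,1.8,1.3,-0.4],
    [-1,30,1.8,1.3,-0.4],
    [-1,45,1.8,1.3,-0.4],
    [-1,60,1.8,1.3,-0.4],
    [-1,74,1.8,1.3,-0.4],
    [-1,79,1.8,1.3,-0.4],
    [-1,79,1.8,1.3,-0.4]
  ]
}}

```text
time: 40.33
position: [0.5157, 0.1982, 0.0654]
tool_rot: [-0.559, -0.432, 0.561, -0.431]
ft_force: [-0.5, -0.4, -0.5]
grip_width: 0.0868
```

Emit:
{"name": "move_arm", "arguments": {
  "commands": [
    [0.8,0,0,0,0],
    [0.8,0,0,0,0],
    [0.8,0,0,0,0],
    [0.8,0,0,0,0],
    [0.8,0,0,0,0],
    [0.8,0,0,0,0],
    [0.8,0,0,0,0],
    [0.8,0,0,0,0]
  ],
  "newtons": 25
}}

```text
time: 41.0
position: [0.5164, 0.1985, 0.0668]
tool_rot: [0.56, 0.432, -0.56, 0.432]
ft_force: [-1.6, 0.4, 1.7]
grip_width: 0.0535
```

Emit:
{"name": "move_arm", "arguments": {
  "commands": [
    [0.8,-20,0,0,0],
    [0.8,-45,0,0,0],
    [0.8,-76,0,5,3],
    [0.8,-83,5,30,9],
    [0.8,-83,10,60,15],
    [0.8,-83,18,90,21],
    [0.8,-83,26,120,27],
    [0.8,-83,26,120,29]
  ]
}}

```text
time: 41.67
position: [0.5116, 0.0714, 0.1497]
tool_rot: [-0.651, -0.275, 0.651, -0.276]
ft_force: [0.3, 0.8, -0.7]
grip_width: 0.053
```

```bash
python3 - <<'E'
import json,math
f=math.radians(-14.7);y=(math.cos(f),math.sin(f));z=(y[1],-y[0])
json.dump([516.5+26*y[0]+120*z[0],198.8+26*y[1]+120*z[1],150,-43.7],open('cmd.json','w'))
E
cat cmd.json; python3 go.py 505.2,-44.0,130,-73; python3 -c "
from meas import *
st()"
```

```text
[511.1980082219961, 76.13016310768985, 150, -43.7]-> [505.2, -44.0, 130.0, -73.0] row [20.0, 78.7, 91.0, 29.3]
t 41.67 pos mm [511.6  71.4 149.7] yaw -44.16 F [ 0.33  0.8  -0.65] w 53.0
```

Emit:
{"name": "move_arm", "arguments": {
  "commands": [
    [0.8,0,18,20,6],
    [0.8,0,36,40,12],
    [0.8,0,54,60,18],
    [0.8,0,70,80,24],
    [0.8,20,78.7,91,29.3],
    [0.8,20,78.7,91,29.3],
    [0.8,20,78.7,91,29.3],
    [0.8,20,78.7,91,29.3]
  ]
}}

```text
time: 42.33
position: [0.505, -0.0438, 0.1296]
tool_rot: [-0.699, -0.105, 0.7, -0.105]
ft_force: [0.7, 0.8, -0.8]
grip_width: 0.0532
```

```bash
python3 - <<'E'
from h import *
st(); p=shot('wrist'); save(p,'pics/q1.png')
E
```

```text
t 42.33 pos mm [505.  -43.8 129.6] yaw -72.91 F [ 0.68  0.82 -0.79] w 53.2
```

View pics/q1.png

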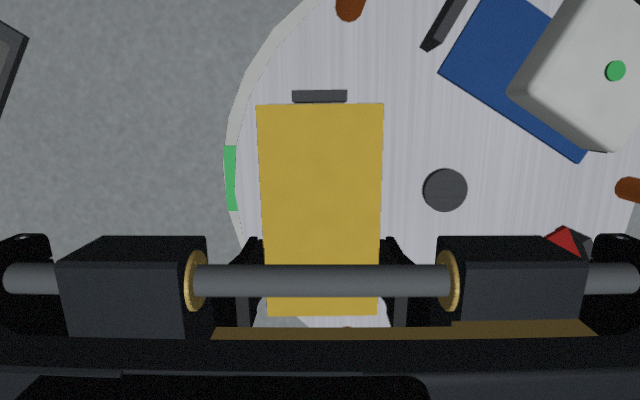

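Emit:
{"name": "move_arm", "arguments": {
  "commands": [
    [0.8,12,0,1.5,0],
    [0.8,24,0,1.5,0],
    [0.8,34,0,1.5,0],
    [0.8,39,0,1.5,0],
    [0.8,42,0,1.5,0],
    [0.8,44,0,1.5,0],
    [0.8,45,0,1.5,0],
    [0.8,45,0,1.5,0]
  ]
}}

```text
time: 43.05
position: [0.504, -0.0447, 0.0847]
tool_rot: [0.699, 0.105, -0.699, 0.105]
ft_force: [0.8, -0.1, -1.7]
grip_width: 0.0533
```

Emit:
{"name": "move_arm", "arguments": {
  "commands": [
    [0.8,0.5,0,0,0],
    [0.8,1,0,0,0],
    [0.8,1.3,0,0,0],
    [0.8,1.3,0,0,0]
  ]
}}

```text
time: 43.38
position: [0.5041, -0.0449, 0.0839]
tool_rot: [0.7, 0.104, -0.699, 0.105]
ft_force: [-0.5, -0.1, 4.9]
grip_width: 0.0536
```

Emit:
{"name": "move_arm", "arguments": {
  "commands": [
    [-0.7,0,0,0,0],
    [-0.7,0,0,0,0],
    [-0.7,0,0,0,0],
    [-0.7,0,0,0,0],
    [-0.7,0,0,0,0]
  ]
}}

```text
time: 43.8
position: [0.5037, -0.0448, 0.0831]
tool_rot: [-0.699, -0.105, 0.699, -0.104]
ft_force: [0.3, -0.2, 0.1]
grip_width: 0.0724
```

Emit:
{"name": "move_arm", "arguments": {
  "commands": [
    [-0.7,-15,0,0,0],
    [-0.7,-35,0,0,0],
    [-0.7,-66,0,0,0],
    [-0.7,-96.3,0,0,0],
    [-0.7,-96.3,0,0,0],
    [-0.7,-96.3,0,0,0]
  ]
}}

```text
time: 44.3
position: [0.5048, -0.0451, 0.1811]
tool_rot: [0.701, 0.104, -0.698, 0.105]
ft_force: [0.1, -0.1, 0.5]
grip_width: 0.074
```

```bash
echo '[503.8,-44.4,180,-73]' > cmd.json;  python3 - <<'E'
from h import *
st(); p=shot('wrist'); save(p,'pics/r1.png')
E
python3 go.py $(python3 arc.py 160 178.5) $(python3 arc.py 95 178.5)
```

```text
t 44.3 pos mm [504.8 -45.1 181.1] yaw -73.0 F [ 0.13 -0.05  0.48] w 74.0
-> [426.5, -109.7, 160.0, -1.5] row [20.0, 39.8, 93.0, -71.5]
-> [426.5, -109.7, 95.0, -1.5] row [85.0, 39.8, 93.0, -71.5]
```

View pics/r1.png

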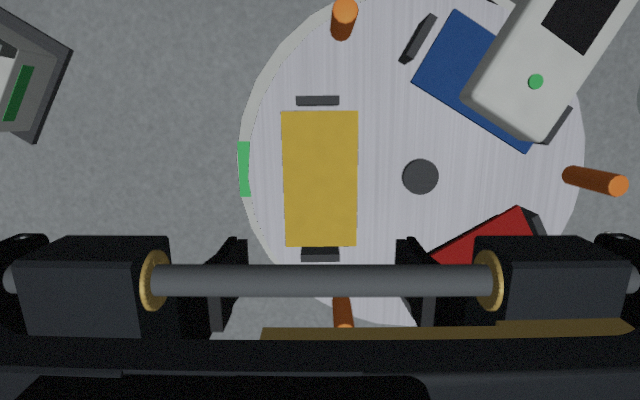

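Emit:
{"name": "move_arm", "arguments": {
  "commands": [
    [1,5,5,12,-7],
    [1,10,10,24,-14],
    [1,15,15,36,-21],
    [1,20,20,48,-28],
    [1,20,25,60,-35],
    [1,20,30,72,-42],
    [1,20,35,84,-49],
    [1,20,39.8,93,-56]
  ]
}}

```text
time: 45.02
position: [0.4243, -0.1097, 0.1579]
tool_rot: [-0.566, -0.424, 0.568, -0.421]
ft_force: [0.2, 0.3, -0.5]
grip_width: 0.0286
```

Emit:
{"name": "move_arm", "arguments": {
  "commands": [
    [1,10,0,0,-7],
    [1,25,0,0,-13],
    [1,40,0,0,-15.5],
    [1,55,0,0,-15.5],
    [1,65,0,0,-15.5],
    [1,65,0,0,-15.5],
    [1,65,0,0,-15.5]
  ]
}}

```text
time: 45.6
position: [0.4252, -0.1095, 0.0932]
tool_rot: [-0.506, -0.495, 0.507, -0.492]
ft_force: [0.8, 0.5, -0.2]
grip_width: 0.0001
```

Emit:
{"name": "move_arm", "arguments": {
  "commands": [
    [1,0,0.3,-7.6,3.5],
    [1,0,1.1,-16.3,7.5],
    [1,0,2.5,-24.9,11.5],
    [1,0,4.6,-33.3,15.5],
    [1,0,7.2,-41.7,19.5],
    [1,0,10.4,-49.8,23.5],
    [1,0,14.2,-57.7,27.5],
    [1,0,18.5,-65.3,31.5]
  ]
}}

```text
time: 46.27
position: [0.4469, -0.0454, 0.0948]
tool_rot: [-0.622, -0.336, 0.622, -0.337]
ft_force: [-1.0, -4.1, -2.8]
grip_width: 0.0003
```

Emit:
{"name": "move_arm", "arguments": {
  "commands": [
    [1,0,0.3,-8.7,4],
    [1,0,1.2,-17.4,8],
    [1,0,2.7,-26,12],
    [1,0,4.9,-34.4,16],
    [1,0,7.6,-42.7,20],
    [1,0,10.8,-50.8,24],
    [1,0,14.6,-58.6,28],
    [1,0,19,-66.2,32]
  ]
}}

```text
time: 46.93
position: [0.4984, -0.0003, 0.0949]
tool_rot: [-0.69, -0.152, 0.691, -0.152]
ft_force: [-1.1, -3.7, -0.8]
grip_width: 0.0005
```

Emit:
{"name": "move_arm", "arguments": {
  "commands": [
    [1,0,0.2,-6.5,3],
    [1,0,0.7,-13,6],
    [1,0,1.5,-19.5,9],
    [1,0,1.5,-19.5,9],
    [1,-15,1.5,-19.5,9],
    [1,-40,1.5,-19.5,9],
    [1,-65,1.5,-19.5,9],
    [1,-65,1.5,-19.5,9]
  ]
}}

```text
time: 47.6
position: [0.5192, 0.0065, 0.1636]
tool_rot: [0.703, 0.098, -0.697, 0.1]
ft_force: [1.2, 0.4, 0.5]
grip_width: 0.0006
```

```bash
echo '[517.0,7.2,160,-74]' > cmd.json; python3 - <<'E'
from h import *
st()
sd=shot('side'); save(sd,'pics/s1.png',(290,100,450,220),5); save(sd,'pics/s2.png',(260,190,500,390),3)
E
```

```text
t 47.6 pos mm [519.2   6.5 163.6] yaw -73.91 F [1.19 0.39 0.52] w 0.6
```

View pics/s1.png

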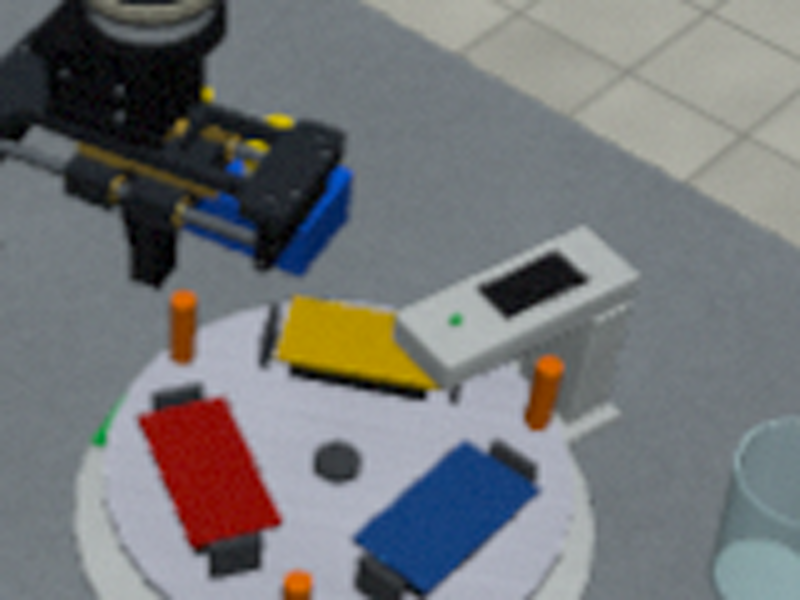

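View pics/s2.png

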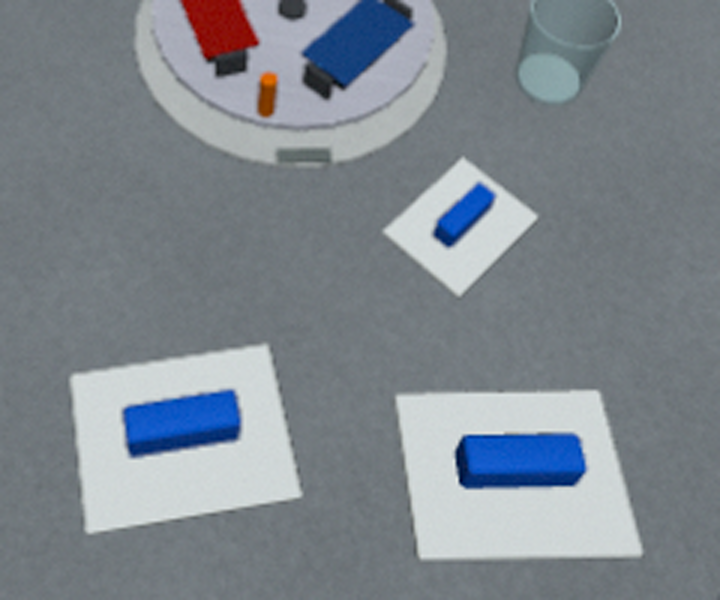

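```bash
python3 go.py 436,-363,250,-91.7
```

```text
-> [436.0, -363.0, 250.0, -91.7] row [-90.0, 333.5, 179.9, 17.7]
```

Emit:
{"name": "move_arm", "arguments": {
  "commands": [
    [1,-30,10,5,0],
    [1,-60,40,20,2],
    [1,-90,75,40,5],
    [0.5,-90,110,60,8],
    [0,-90,145,80,11],
    [-0.3,-90,180,100,14],
    [-0.5,-90,215,118,17],
    [-0.5,-90,250,135,17.7]
  ]
}}

```text
time: 48.32
position: [0.4545, -0.271, 0.2487]
tool_rot: [-0.706, 0.01, 0.708, 0.012]
ft_force: [0.5, 0.3, -0.1]
grip_width: 0.0259
```

Emit:
{"name": "move_arm", "arguments": {
  "commands": [
    [-0.5,0,40,16,0],
    [-0.5,0,65,30,0],
    [-0.5,0,80,40,0],
    [-0.5,0,80,50,0],
    [-0.5,0,80,50,0],
    [-0.5,0,80,50,0]
  ]
}}

```text
time: 48.82
position: [0.4031, -0.3468, 0.2487]
tool_rot: [-0.707, 0.01, 0.707, 0.012]
ft_force: [0.8, 1.2, -0.1]
grip_width: 0.0622
```

```bash
python3 - <<'E'
from h import *
import json
o=st(); print(o['q'])
p=shot('wrist'); save(p,'pics/t1.png')
E
```

```text
t 48.82 pos mm [ 403.1 -346.8  248.7] yaw -91.71 F [ 0.81  1.18 -0.14] w 62.2
[-9.21076154e-01  4.01940775e-01  1.66267494e+00  7.68507184e-04
  1.07990050e+00  6.79232004e-01]
```

View pics/t1.png

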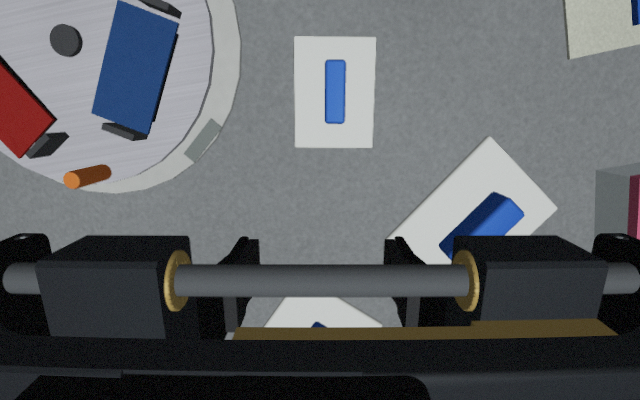

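```bash
python3 - <<'E'
from meas import *
import json
c=np.array([517,7.2])
for f,y,z in ((-74,250,135),(-91.7,80,50)):
    f=np.radians(f);Y=np.array([np.cos(f),np.sin(f)]);Z=np.array([Y[1],-Y[0]]);c=c+y*Y+z*Z
print(c);json.dump([c[0],c[1],250,-91.7],open('cmd.json','w'))
p=shot('wrist'); save(p,'pics/t2.png',(280,20,400,170),4)
sd=shot('side'); print(pegs(sd)); save(sd,'pics/t3.png',(290,130,450,250),5)
E
```

```text
[ 403.78771747 -348.80794363]
[(np.float64(76.9), np.float64(127.8)), (np.float64(-162.4), np.float64(123.1))]
```

View pics/t2.png

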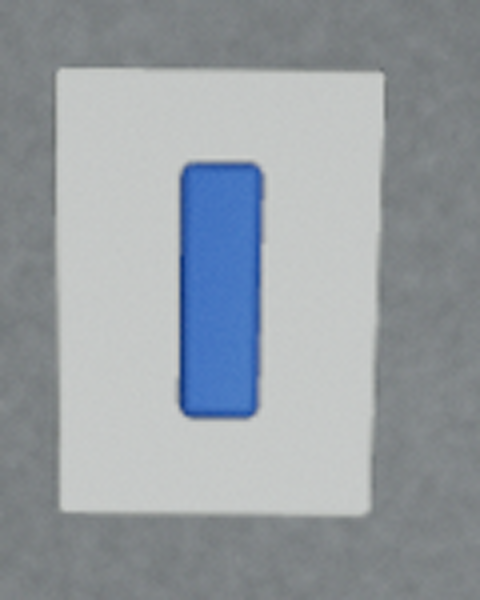

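View pics/t3.png

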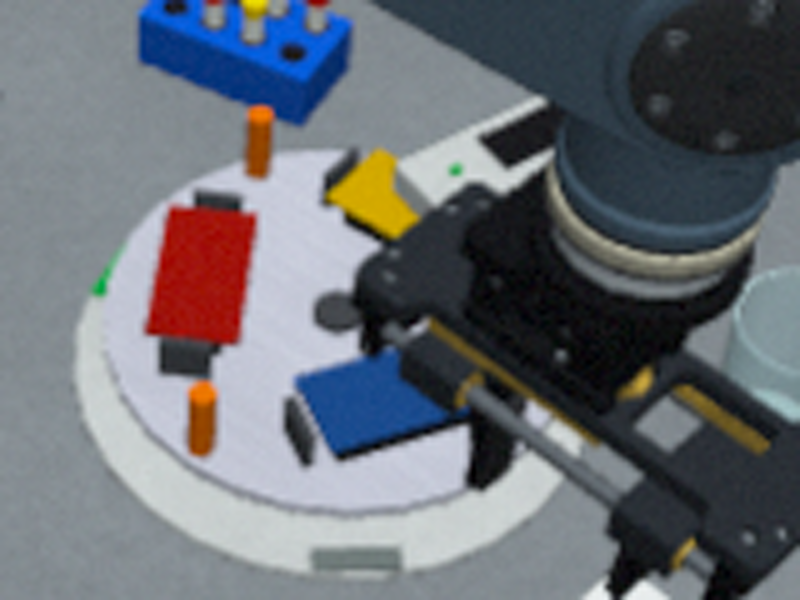

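```bash
python3 - <<'E'
from meas import *
np.set_printoptions(precision=4,suppress=True)
p=shot('wrist')
sg=[(1,1),(1,-1),(-1,-1),(-1,1)]
M=np.array([(56*a,42*b,11) for a,b in sg]+[(30*a,10*b,37) for a,b in sg])/1000
uv=cp((280,20),4,[(57,70),(384,72),(371,514),(61,512),(181,163),(264,163),(259,418),(181,418)])
v,r=fit([(p,uv,M)],[.496,-.363,-.03]);print(v,np.degrees(v[2]),r.round(1).tolist())
W=unproj(p,uv[:4],.011);print(np.linalg.norm(np.diff(W,axis=0),axis=1))
sd=shot('side')
v2,r=fit([(sd,cp((370,220),6,[(265,133),(417,253),(260,412),(105,283)]),np.array([(56,42,11),(56,-42,11),(-56,-42,11),(-56,42,11)])/1000)],[.496,-.363,-.03]);print(v2,np.degrees(v2[2]),r.round(1).tolist())
E
```

```text
[ 0.4958 -0.3617 -0.0298] -1.7051069342805463 [[-1.0, -0.5], [0.9, -0.7], [0.2, 0.8], [-0.4, 1.0], [-0.0, -0.6], [0.3, -0.5], [0.4, 0.4], [-0.4, 0.3]]
[0.0821 0.1105 0.0833]
[ 0.496  -0.363  -0.0297] -1.700956760361251 [[-0.1, 0.0], [0.3, -0.2], [-0.1, 0.2], [-0.1, -0.1]]
```

```bash
python3 - <<'E'
from meas import *
sd=shot('side');print(unproj(sd,[(448,203),(443,216)],.05), unproj(sd,[(443,216)],0))
E
python3 go.py 495.9,-362.3,120,-91.7 495.9,-362.3,40,-91.7
```

```text
[[ 0.7019619  -0.32330931  0.05      ]
 [ 0.6528987  -0.33912452  0.05      ]] [[ 0.69369853 -0.32701903  0.        ]]
-> [495.9, -362.3, 120.0, -91.7] row [130.0, 10.8, -92.5, 0.0]
-> [495.9, -362.3, 40.0, -91.7] row [210.0, 10.8, -92.5, 0.0]
```

Emit:
{"name": "move_arm", "arguments": {
  "commands": [
    [-0.5,0,4,-35,0],
    [-0.5,20,8,-65,0],
    [-0.5,60,10.8,-92.5,0],
    [-0.5,100,10.8,-92.5,0],
    [-0.5,130,10.8,-92.5,0],
    [-0.5,130,10.8,-92.5,0],
    [-0.5,130,10.8,-92.5,0]
  ]
}}

```text
time: 49.7
position: [0.4954, -0.3604, 0.1178]
tool_rot: [-0.706, 0.009, 0.708, 0.011]
ft_force: [0.4, 0.1, 0.4]
grip_width: 0.0657
```

```bash
python3 - <<'E'
from meas import *
st(); p=shot('wrist'); save(p,'pics/u1.png')
E
```

```text
t 49.7 pos mm [ 495.4 -360.4  117.8] yaw -91.64 F [0.4 0.1 0.4] w 65.7
```

View pics/u1.png

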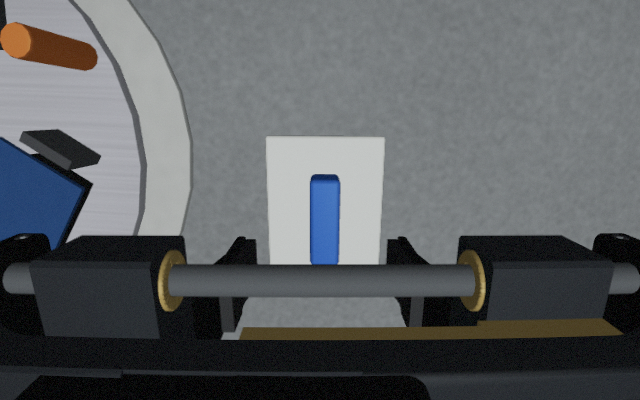

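Emit:
{"name": "move_arm", "arguments": {
  "commands": [
    [-0.5,15,0.5,0,0],
    [-0.5,30,0.5,0,0],
    [-0.5,45,0.5,0,0],
    [-0.5,60,0.5,0,0],
    [-0.5,73,0.5,0,0],
    [-0.5,79,0.5,0,0],
    [-0.5,79,0.5,0,0],
    [-0.5,79,0.5,0,0]
  ]
}}

```text
time: 50.42
position: [0.4966, -0.3631, 0.0417]
tool_rot: [0.708, -0.011, -0.707, -0.01]
ft_force: [-0.0, -0.1, 0.6]
grip_width: 0.0656
```

Emit:
{"name": "move_arm", "arguments": {
  "commands": [
    [1,0,0,0,0],
    [1,0,0,0,0],
    [1,0,0,0,0],
    [1,0,0,0,0],
    [1,0,0,0,0],
    [1,0,0,0,0],
    [1,0,0,0,0],
    [1,0,0,0,0]
  ],
  "newtons": 30
}}

```text
time: 51.08
position: [0.496, -0.3624, 0.0405]
tool_rot: [-0.707, 0.01, 0.707, 0.011]
ft_force: [-0.3, 0.1, 0.7]
grip_width: 0.0202
```

```bash
python3 - <<'E'
from meas import *
st(); p=shot('wrist'); save(p,'pics/u2.png');sd=shot('side');save(sd,'pics/u3.png',(340,160,480,280),5); print(pegs(sd))
E
```

```text
t 51.08 pos mm [ 496.  -362.4   40.5] yaw -91.7 F [-0.27  0.11  0.71] w 20.2
[(np.float64(61.6), np.float64(126.6)), (np.float64(-57.3), np.float64(125.5)), (np.float64(182.3), np.float64(124.1))]
```

View pics/u2.png

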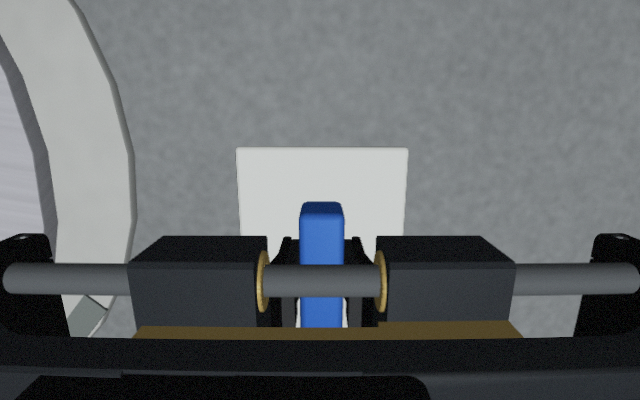

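View pics/u3.png

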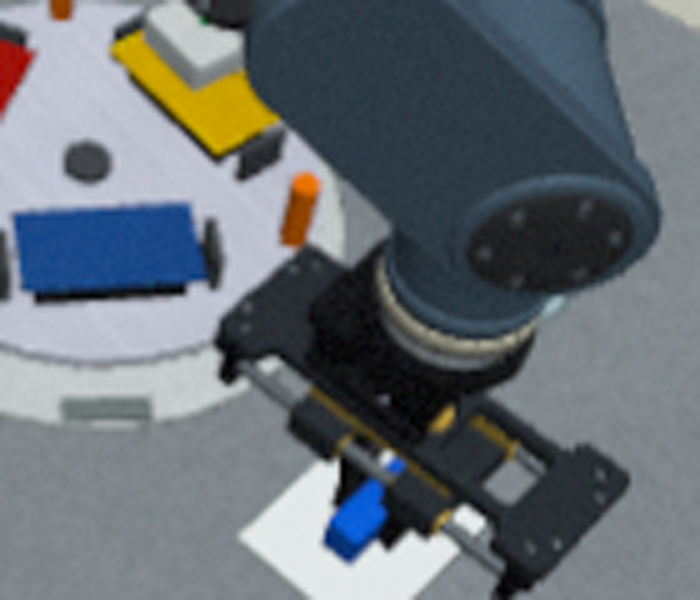

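```bash
python3 - <<'E'
from meas import *
o=st(); p=shot('wrist')
W=unproj(p,[(236,148),(408,148)],.011); print(W,np.linalg.norm(W[0]-W[1])); print('centre off x',W[:,0].mean()-.056-o['position'][0],'y mid',W[:,1].mean()-o['position'][1])
E
echo '[495.9,-362.8,41,-91.7]' > cmd.json
python3 go.py .,.,250,. 500,-180,260,-60  533.7,266.8,160,-15.1
```

```text
t 51.18 pos mm [ 496.  -362.4   40.5] yaw -91.7 F [-0.54  0.21  0.77] w 19.7
[[ 0.55157604 -0.32258759  0.011     ]
 [ 0.54922408 -0.40473639  0.011     ]] 0.082182456771569
centre off x -0.0016210585780564446 y mid -0.00124673610261411
-> [495.9, -362.8, 250.0, -91.7] row [-209.0, -0.0, 0.0, 0.0]
-> [500.0, -180.0, 260.0, -60.0] row [-219.0, -182.8, 1.3, -31.7]
-> [533.7, 266.8, 160.0, -15.1] row [-119.0, -630.4, -19.1, -76.6]
```

Emit:
{"name": "move_arm", "arguments": {
  "commands": [
    [1,-10,0,0,0],
    [1,-30,0,0,0],
    [1,-60,0,0,0],
    [1,-90,0,0,0],
    [1,-120,0,0,0],
    [1,-150,0,0,0],
    [1,-180,0,0,0],
    [1,-209,0,0,0]
  ]
}}

```text
time: 51.9
position: [0.4956, -0.362, 0.2516]
tool_rot: [-0.707, 0.01, 0.707, 0.01]
ft_force: [0.5, -0.9, -1.7]
grip_width: 0.0198
```

```bash
echo '[495.9,-362.8,250,-91.7]' > cmd.json
python3 go.py 505,-120,250,-55; python3 go.py 533.9,120,230,-15.1;  python3 go.py 533.9,267.5,130,-15.1; python3 -c "
from meas import *
st(); p=shot('wrist'); save(p,'pics/v1.png')"
```

```text
-> [505.0, -120.0, 250.0, -55.0] row [-0.0, -243.0, -1.9, -36.7]
-> [533.9, 120.0, 230.0, -15.1] row [20.0, -180.0, -161.3, -39.9]
-> [533.9, 267.5, 130.0, -15.1] row [100.0, -38.4, -142.4, 0.0]
t 51.9 pos mm [ 495.6 -362.   251.6] yaw -91.7 F [ 0.54 -0.85 -1.73] w 19.8
```

View pics/v1.png

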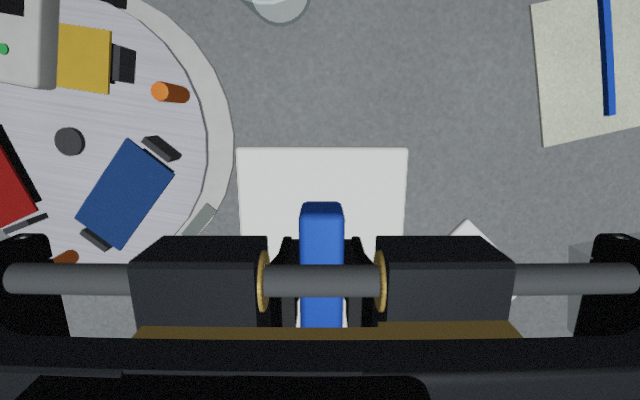

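Cover is held and level (pixels unchanged). Travel.

Emit:
{"name": "move_arm", "arguments": {
  "commands": [
    [1,0,-20,0,-3],
    [1,0,-50,0,-8],
    [1,0,-83,0,-13],
    [1,0,-116,-1,-18],
    [1,0,-149,-1,-23],
    [1,0,-181,-1,-28],
    [1,0,-213,-2,-33],
    [1,0,-243,-1.9,-36.7]
  ]
}}

```text
time: 52.62
position: [0.5046, -0.1177, 0.2498]
tool_rot: [0.674, 0.214, -0.674, 0.214]
ft_force: [0.3, 0.8, -1.8]
grip_width: 0.0196
```

Emit:
{"name": "move_arm", "arguments": {
  "commands": [
    [1,0,-24,-20,-6],
    [1,0,-48,-42,-11],
    [1,0,-72,-64,-16],
    [1,5,-96,-86,-21],
    [1,10,-120,-108,-26],
    [1,15,-144,-130,-31],
    [1,20,-164,-148,-36],
    [1,20,-180,-161.3,-39.9]
  ]
}}

```text
time: 53.28
position: [0.533, 0.1227, 0.2288]
tool_rot: [-0.56, -0.432, 0.561, -0.431]
ft_force: [0.4, -0.2, -1.4]
grip_width: 0.0197
```

Emit:
{"name": "move_arm", "arguments": {
  "commands": [
    [1,0,-8,-30,0],
    [1,0,-16,-60,0],
    [1,10,-24,-90,0],
    [1,30,-32,-120,0],
    [1,50,-38.4,-142.4,0],
    [1,50,-38.4,-142.4,0],
    [1,50,-38.4,-142.4,0],
    [1,50,-38.4,-142.4,0]
  ]
}}

```text
time: 53.95
position: [0.534, 0.2674, 0.1798]
tool_rot: [-0.561, -0.43, 0.561, -0.43]
ft_force: [0.3, -0.9, -0.8]
grip_width: 0.0198
```

```bash
python3 - <<'E'
from meas import *
st(); p=shot('wrist'); save(p,'pics/w1.png');sd=shot('side');save(sd,'pics/w2.png',(220,60,360,180),5); print(pegs(sd))
sc=shot('scene');save(sc,'pics/w3.png',(360,110,480,210),5)
E
```

```text
t 53.95 pos mm [534.  267.4 179.8] yaw -15.07 F [ 0.27 -0.87 -0.79] w 19.8
[(np.float64(60.5), np.float64(126.2)), (np.float64(-58.3), np.float64(125.3)), (np.float64(180.8), np.float64(123.7))]
```

View pics/w1.png

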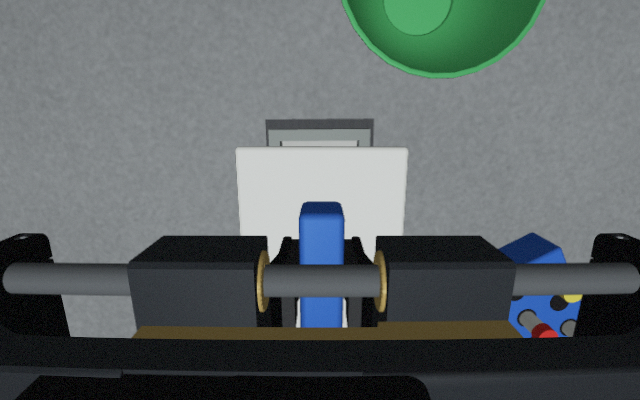

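View pics/w2.png

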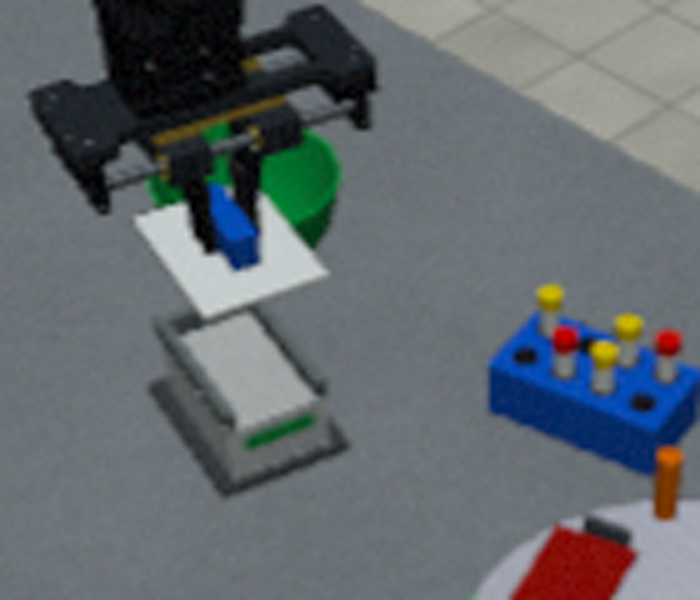

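```bash
python3 - <<'E'
from meas import *
o=st(); p=shot('wrist'); save(p,'pics/w4.png',(230,100,420,250),4)
f=np.radians(yaw(o)); Y=np.array([np.cos(f),np.sin(f)]); Zb=-np.array([Y[1],-Y[0]])
def loc(uv,z):
    W=unproj(p,uv,z)[:,:2]-o['position'][:2]; return np.c_[W@Y,W@Zb]*1000
print('stop back/front edges',loc([(266,129),(373,129),(281,141),(358,141)],.064))
print('cover far edge',loc([(236,148),(408,148)],o['position'][2]-.0405+.011))
E
```

```text
t 54.1 pos mm [534.8 266.8 180.7] yaw -15.19 F [-0.17 -0.06 -1.07] w 19.5
stop back/front edges [[-39.16250769  61.00466414]
 [ 37.62168427  61.05930953]
 [-28.60688649  52.47994226]
 [ 27.05547172  52.51695884]]
cover far edge [[-40.41217118  54.8179116 ]
 [ 41.7794025   54.87959193]]
```

View pics/w4.png

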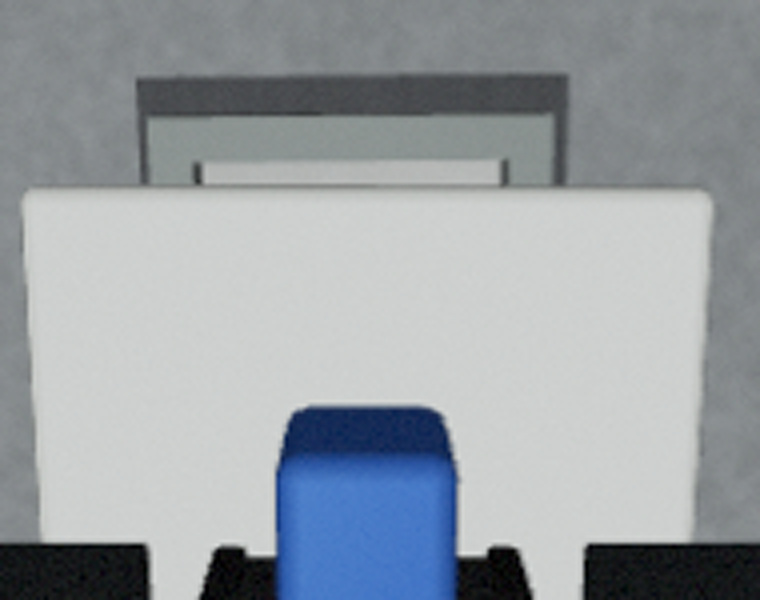

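Emit:
{"name": "move_arm", "arguments": {
  "commands": [
    [1,15,-1.5,-0.5,-0.2],
    [1,30,-1.5,-0.5,-0.2],
    [1,45,-1.5,-0.5,-0.2],
    [1,58,-1.5,-0.5,-0.2],
    [1,66,-1.5,-0.5,-0.2],
    [1,70,-1.5,-0.5,-0.2],
    [1,70,-1.5,-0.5,-0.2],
    [1,70,-1.5,-0.5,-0.2]
  ]
}}

```text
time: 54.82
position: [0.5333, 0.2685, 0.1101]
tool_rot: [0.561, 0.431, -0.56, 0.431]
ft_force: [-0.2, 0.2, -1.5]
grip_width: 0.0196
```

```bash
python3 - <<'E'
from meas import *
o=st(); p=shot('wrist'); save(p,'pics/x1.png',(200,100,440,250),3)
sd=shot('side');save(sd,'pics/x2.png',(240,90,320,170),7)
sc=shot('scene');save(sc,'pics/x3.png',(370,130,450,200),7)
E
```

```text
t 54.82 pos mm [533.3 268.5 110.1] yaw -14.93 F [-0.2  0.2 -1.5] w 19.6
```

View pics/x1.png

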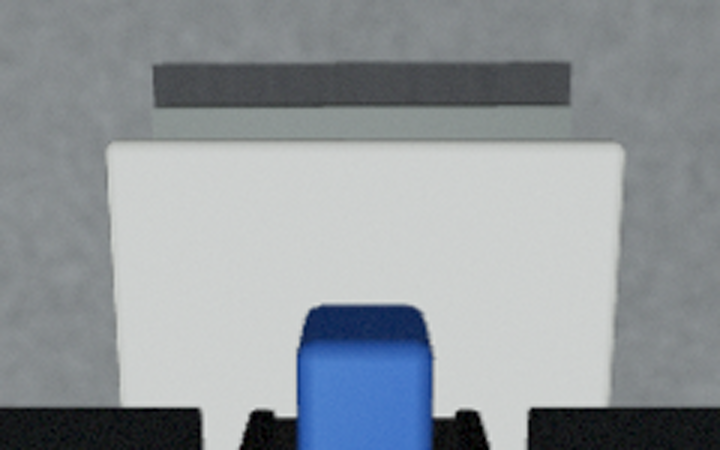

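View pics/x2.png

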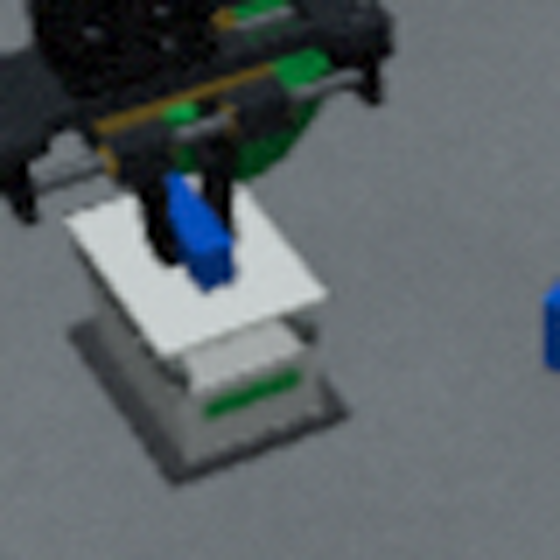

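View pics/x3.png

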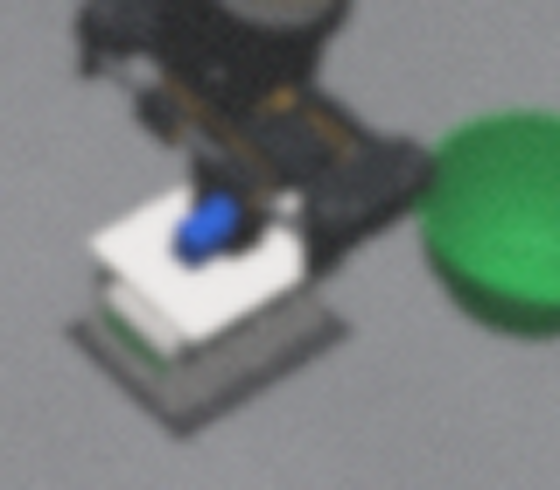

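Emit:
{"name": "move_arm", "arguments": {
  "commands": [
    [1,3,-0.4,0,0],
    [1,6,-0.4,0,0],
    [1,8,-0.4,0,0],
    [1,9,-0.4,0,0],
    [1,10,-0.4,0,0],
    [1,10,-0.4,0,0]
  ]
}}

```text
time: 55.47
position: [0.5324, 0.2688, 0.0995]
tool_rot: [-0.561, -0.431, 0.561, -0.431]
ft_force: [-0.8, 0.5, -1.1]
grip_width: 0.0197
```

Emit:
{"name": "move_arm", "arguments": {
  "commands": [
    [1,0.5,0,0,0],
    [1,0.5,0,0,0],
    [1,0.5,0,0,0]
  ]
}}

```text
time: 55.72
position: [0.5324, 0.2688, 0.0995]
tool_rot: [0.561, 0.431, -0.561, 0.431]
ft_force: [-1.7, -0.1, 3.9]
grip_width: 0.0196
```

Emit:
{"name": "move_arm", "arguments": {
  "commands": [
    [0,0,0,0,0],
    [0,0,0,0,0],
    [0,0,0,0,0],
    [0,0,0,0,0],
    [0,0,0,0,0],
    [0,0,0,0,0]
  ]
}}

```text
time: 56.22
position: [0.5324, 0.2688, 0.0989]
tool_rot: [-0.561, -0.431, 0.561, -0.431]
ft_force: [-0.4, 0.2, 0.7]
grip_width: 0.0424
```

Emit:
{"name": "move_arm", "arguments": {
  "commands": [
    [0,-10,0,0,0],
    [0,-30,0,0,0],
    [0,-60,0,0,0],
    [0,-95,0,30,0],
    [0,-130,0,65,0],
    [0,-150,0,95,0],
    [0,-150,0,95,0],
    [0,-150,0,95,0]
  ]
}}

```text
time: 56.88
position: [0.5087, 0.1757, 0.2519]
tool_rot: [0.563, 0.429, -0.56, 0.431]
ft_force: [0.4, 0.5, -0.6]
grip_width: 0.0435
```

```bash
python3 - <<'E'
from meas import *
o=st(); p=shot('wrist'); save(p,'pics/y1.png')
sd=shot('side');save(sd,'pics/y2.png',(240,90,420,240),4); print(pegs(sd))
sc=shot('scene');save(sc,'pics/y3.png',(280,130,440,310),3.3)
E
```

```text
t 56.88 pos mm [508.7 175.7 251.9] yaw -15.07 F [ 0.4   0.45 -0.56] w 43.5
[(np.float64(60.5), np.float64(126.2)), (np.float64(-58.5), np.float64(125.4)), (np.float64(180.8), np.float64(123.7))]
```

View pics/y1.png

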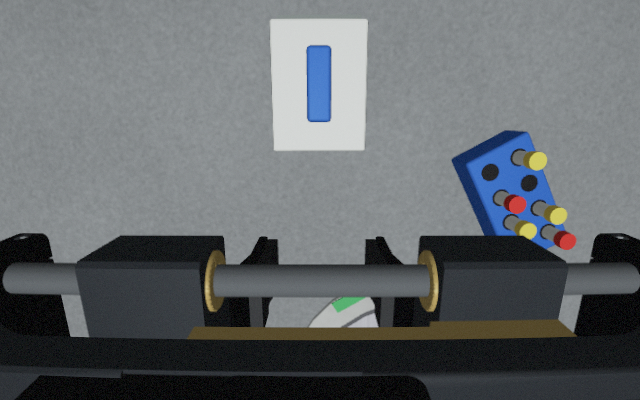

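View pics/y2.png

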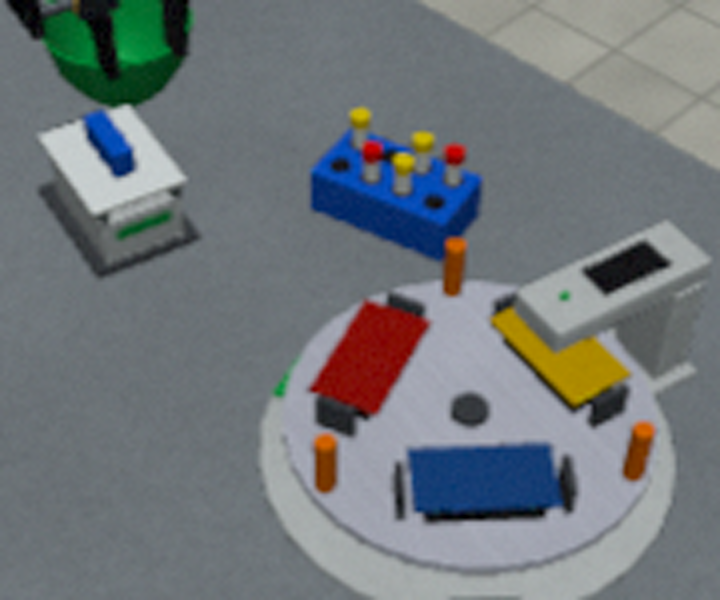

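View pics/y3.png

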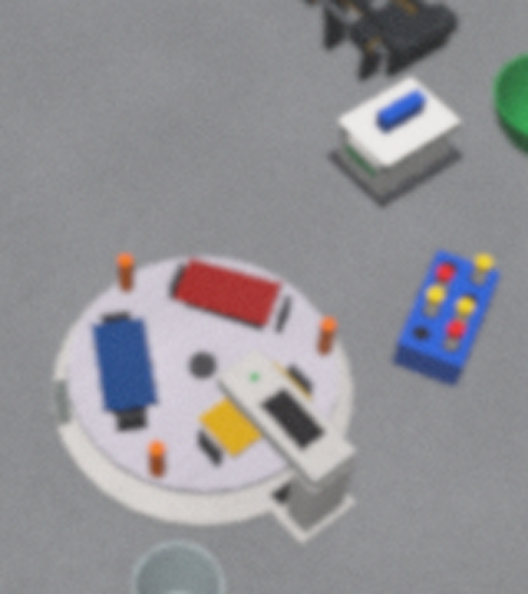

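```bash
python3 - <<'E'
from meas import *
p=shot('wrist'); sd=shot('side')
M=np.array([(56,42,70),(56,-42,70),(-56,-42,70),(-56,42,70)])/1000
v,r=fit([(p,np.array([(270.5,19),(368,19),(365,150.5),(274.5,150.5)]),M)],[.5335,.267,1.3]);print('wrist',v[:2],np.degrees(v[2]),np.abs(r).max())
v,r=fit([(sd,cp((240,90),4,[(38,136),(129,105),(187,180),(95,213)]),M)],[.5335,.267,1.3]);print('side',v[:2],np.degrees(v[2]),np.abs(r).max())
E
```

```text
wrist [0.53047057 0.26937143] 75.25459190505345 1.6421749561171168
side [0.53339834 0.26511453] 75.16350465974931 0.3786424205691219
```

```bash
python3 - <<'E'
from h import *
st(); print(robot.hand_in())
E
```

```text
t 57.13 pos mm [507.4 177.9 247.7] yaw -14.84 F [-0.03  0.28 -0.16] w 43.4
the job is handed in; nothing more can be done
None
```

I fed all three plates into the reader in order: red, blue, then yellow. Each was slid out to about 44–45 mm of overhang, laid between the pad's end stops, and turned one click clockwise. The table had stopped before the next plate was slid out. I then set the smallest of the three covers on the emptied dispenser and handed the job in at about 57 s.

**Plates:** The last pictures show yellow under the head, blue at the rest station and red at the load station.

**Table:** It looked settled after each click. The peg angles read about 0.5–1.5° short of the exact detents. That could be a small friction offset or bias in how I measured them.

**Cover:** It made contact at exactly the seated height. Its yaw was 75.2°, against roughly 75° measured for the dispenser (74.9–75.3°). The wrist and side cameras disagreed on its position by up to 4–5 mm. By the side camera alone it was about 1.5 mm off the dispenser's centre. I saw no sign that the cover had been knocked aside.

**Everything else:** I never knowingly touched the head, tube rack, bowl or beaker, and they look undisturbed in the final pictures. The largest wrist force I read was about 12 N, while pressing on a plate to slide it.

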